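# Charge the drying pan with pellets and spread them

## Robot

A 6-joint arm with a two-finger parallel gripper is mounted at the origin on the work surface. World frame = base frame: x ahead of the robot, y to its left, z up, the work surface at z = 0. Lengths are in m, angles in rad, forces in N, time in s.
With the tool pointing down it reaches from about 0.35 to 0.95 m from the base axis. Payload 17.4 kg.
Tool frame: the origin (TCP) lies on the mounting face of the last link; the fingertips stand 186 mm ahead of it and the grasp point (between the pads) lies 167 mm ahead of it; z points along the fingers, y is the line along which they close (so a half turn about z gives the same grasp; the last joint's range is limited). The gripper opens to 93 mm and grips with 3 to 60 N. Pads are 15 mm wide; open, the fingers measure 128 mm over their backs; the gripper's body (75 mm by 188 mm) begins 65 mm behind the grasp point.
Start: joints at [1.08, 0.116, 1.442, -0, 1.584, -0.038], TCP at [0.295, 0.607, 0.405] pointing down, gripper open.
Joint ranges: [-2.83, 2.83], [-0.83, 2.19], [0.07, 2.5], [-1.14, 4.28], [0.01, 3], [-2.97, 2.97]. Speed limits (rad/s): [1.89, 1.89, 2.22, 3.14, 3.14, 3.14].

## Interface

Orientations are given as [roll, pitch, yaw] about the fixed x, y, z axes, in that order (R = Rz(yaw) Ry(pitch) Rx(roll)).
In Python, from bench import manip gives the robot as it stands.
- The arm moves only by the tool play_rows, never from a script. Its argument "steps" is a list of rows, each an object of numbers: "x", "y", "z": the shift along the tool's x, y, z normalised to -1 to 1, where 1 is 0.05 m; "roll": the turn about the tool's z normalised to -1 to 1, where 1 is 0.12 rad. A call has 1 to 20 rows; each row shifts and turns the commanded pose from where the row before left it, along the tool's axes as they then stand; what a row does not reach is not made up. A row lasts 1/8 s, in which the tool goes at most 62.5 mm and 10.7 degrees, less where a joint would pass 70% of its speed; a pose out of reach is approached as far as the arm can. A call with a number of a shift or a turn outside -1 to 1 is refused whole. A call with a gripper value outside its range is refused whole. "hand" is the opening, from 0 (shut) to 1 (fully open), set as the call begins (left out, the last holds). The fingers move at their own pace and stop on an object; the grip force is fixed at half the most. Time passes only in rows, so rows that do not move let the fingers close. It gives the time, the measured TCP pose, the force, the opening and the grip force at its end, in the units of the state.
- manip.get_obs(): the state, without advancing time (a new reading comes with each control period).
- manip.read_camera(name): name is "scene" or "top"; returns a dict with "pixels" (384x512x3 uint8, blue, green, red), "range_z" (384x512 float32, m along the optical axis (not along the pixel's ray), 0 where there is no reading), "mtx" (3x3 intrinsics, pixels), "rvec" (rotation vector, rad) and "tvec" (3), from world to camera coordinates, as OpenCV has them. Camera axes: x right, y down, z forward; pixel columns grow to the right and rows downward; lengths in m; the calibration is good to about 2 mm. A picture is of the moment at which its call begins.
- manip.hand_in(): hands the job in; it is judged then, once.
Trained networks look in the newest picture that a camera, given by its name, has taken for a name from the list of things; names that differ only in an ending like _2 or _b are one class to them, and where a whole thing is asked for, a point or a joint stands for the part that bears it (a point fixed in the world has none). Each returns a list of dicts, best first, with "conf" (0 to 1); they miss things now and then, are a little off and sometimes report something else, mostly with a low value. They report only what shows in the picture. A call takes as long as a camera call.
- manip.find_in(camera, target): "at" ([x, y, z] in m, in world coordinates, good to about 4 mm: the middle of the surface that is visible of it).
- manip.regions_of(camera, target): "pixels" (384x512 bool, what is visible of it).
The state is a dict: "time_s": time; "joint_positions": joint angles; "joint_vel": joint speeds; "effort": joint torques, N m; "tcp_pos": TCP position; "eef_rot": TCP orientation; "ft_force": force on the tool from outside, world axes, zero at the start; "wrist_torque": the same for the moment, N m; "gripper_width": finger opening in m; "grasp_force": force on a finger pad.
Only numpy, scipy, OpenCV 4.12 (cv2) and the standard library are available. Lean on these libraries where they do the work, as an engineer would, in place of code of your own. Each camera call takes 0.05 s, during which the arm holds its last target. There are 200 camera calls.

## Task

Lift the white tray of ceramic pellets by its leaning blue handle, tip all six pellets into the steel pan on the hotplate without touching them with the gripper, and set the empty tray flat back on its green mat. Then take the stirring rod and, starting on the pan's side nearest the robot, stir with its tip down by the pan floor one full turn clockwise seen from above (near, left, far, right, near) so that the pellets lie in a single layer. Stand the rod back in its holder and leave everything else where it is.

Things in the scene. Friction and masses are not known exactly. Their poses are not given: they have to be found in the camera images.
- mat: Thin green mat fixed to the bench, 180 x 130 mm, 3 mm thick; origin at the centre of its underside, on the bench top; x along its 180 mm side.
- tray: White plastic scoop tray, loose, about 180 g, flat on the mat (underside 3 mm high). Origin: centre of its underside; +x to the pouring front, -x to the handle, z up. Floor 3 mm thick, x -66 to 36 mm, then the ramp to the lip. Side walls (94 mm apart outside, 88 inside) and rear wall (x = -66) are 30 mm high; no front wall. Tipped front-down by about 50 degrees or more, the pellets run out.
- tray_grip (a point): Grip point in the middle of the blue handle, at (-84, 0, 62) mm in the tray's frame, same axes. The handle is a plate 10 mm thick and 44 mm wide (along y) that rises from the rear wall, leaning back (to -x) 25 degrees from vertical; free from 30 to 84 mm height. Grip across its thickness, tool tilted with it: approach direction (0.423, 0, -0.906) in the tray's frame.
- tray_lip (a point): Middle of the tray's pouring lip, at (76, 0, 13) mm in the tray's frame, same axes. The floor rises to it in a ramp of 14 degrees from x = 36 mm.
- pan: White square hotplate (165 x 165 mm, fixed, cold) with a round steel drying pan fixed on it; origin on the bench under the pan's centre, axes as the world's (x away from the robot, y to its left). Pan rim 115 mm above the bench, 190 mm across; inside it is 150 mm wide from its floor to 35 mm up, then flares to the rim; wall 3 mm.
- pan_floor (a point): Centre of the pan's inner floor, 49 mm above the bench; same axes as the pan. A rod led round with its tip about 25 mm from this centre moves the pellets without wedging them against the wall; hold it firmly, it can pivot in the grip.
- rod: Loose stirring rod, about 60 g, 220 mm long: a round white shaft 14 mm thick with an orange square grip (18 x 18 mm, from 145 to 220 mm above the tip; sides facing the rod's x and y axes). Origin at its rounded lower tip, z along the rod to the grip. It stands in its holder, leaning up to about 4 degrees.
- holder: Fixed rod holder: blue tube 25 mm thick on a black foot 66 mm across, its mouth flaring out to 43 mm inside at its top, 98 mm above the bench; the bore below 78 mm height is 18 mm wide. Origin at the centre of its underside; z up.
- holder_floor (a point): Floor of the holder's bore, on its axis, 12 mm above the bench; the rod's tip rests here.
- pellet0: Terracotta-coloured ceramic pellet 1 of 6, a round-ended chunk 22 mm thick and 28 mm long, 20 g, lying loose in the tray; origin at its centre.
- pellet1: Terracotta-coloured ceramic pellet 2 of 6, a round-ended chunk 22 mm thick and 28 mm long, 20 g, lying loose in the tray; origin at its centre.
- pellet2: Terracotta-coloured ceramic pellet 3 of 6, a round-ended chunk 22 mm thick and 28 mm long, 20 g, lying loose in the tray; origin at its centre.
- pellet3: Terracotta-coloured ceramic pellet 4 of 6, a round-ended chunk 22 mm thick and 28 mm long, 20 g, lying loose in the tray; origin at its centre.
- pellet4: Terracotta-coloured ceramic pellet 5 of 6, a round-ended chunk 22 mm thick and 28 mm long, 20 g, lying loose in the tray; origin at its centre.
- pellet5: Terracotta-coloured ceramic pellet 6 of 6, a round-ended chunk 22 mm thick and 28 mm long, 20 g, lying loose in the tray; origin at its centre.
- amber_bottle: Bystander, loose: amber glass bottle, 60 mm across, 120 mm tall; origin at the middle of its underside. Leave it alone.
- beaker: Bystander, loose: clear beaker, 66 mm across, 85 mm tall; origin at the middle of its underside. Leave it alone.
- jar: Bystander, loose: white jar, 50 mm across, 60 mm tall; origin at the middle of its underside. Leave it alone.
- spatula: Bystander, loose: lab spatula, 190 mm long, lying flat; origin at the middle of its underside. Leave it alone.
- weight: Bystander, loose: brass weight, 36 mm across, 40 mm tall; origin at the middle of its underside. Leave it alone.

How it is judged:
By the outcome, as a careful person would: the job done as asked, in the order asked, and still so for the second after the job is handed in, with the robot touching nothing.
It also fails if it takes over 72 s, if anything falls off the work surface, if the arm or the gripper's body presses on something with over 40 N, if the wrist force passes 120 N, or if a joint passes its speed limit or range.

## Working session

There is one attempt and no reset: what is moved stays moved. The work goes in short steps, Python scripts to look and compute and a tool call to move; the robot and the scene stay as the last step left them, time stands still between calls to the robot, and variables do not carry over. Pictures are saved under pics/ and viewed, at most 10 in all, crops included, and the job is handed in when it is done.

Besides the shell and the picture viewer there is one more tool, called after ">>>" as name(argument=value, ...), one argument or row to a line, values as JSON. play_rows: Moves the arm, as the interface text tells. Its arguments: {"type":"object","properties":{"steps":{"type":"array"},"hand":{"type":"number"}},"required":["steps"]}

```bash
ls; mkdir -p pics
cat > h.py <<'E'
import numpy as np, cv2
from bench import manip
def cam(n):
    c=manip.read_camera(n); R=cv2.Rodrigues(np.array(c['rvec'],float))[0]; t=np.array(c['tvec'],float).ravel()
    K=c['mtx']; z=c['range_z']; v,u=np.mgrid[:384,:512]
    P=np.stack([(u-K[0,2])/K[0,0]*z,(v-K[1,2])/K[1,1]*z,z],-1)
    c['W']=(P-t)@R; c['R']=R; c['t']=t; c['ok']=z>0
    return c
E
python3 - <<'E'
from h import *
o=manip.get_obs(); print(o['tcp_pos'],o['eef_rot'],o['gripper_width'],o['ft_force'])
ims=[]
for n in('scene','top'):
    c=cam(n); ims.append(c['pixels']); print(n,-c['R'].T@c['t'],c['mtx'][0,0])
    for k in ['mat','tray','tray_grip','tray_lip','pan','rod','holder','pellet0','amber_bottle','beaker','jar','spatula','weight']:
        print(k,[(np.round(d['at'],3).tolist(),round(d['conf'],2)) for d in manip.find_in(n,k)][:7])
    cv2.imwrite(f'pics/{n}0.png',cv2.resize(c['pixels'],(800,600)))
E
```

```text
pics
[0.29531871 0.60697761 0.40401872] [-3.14045332e+00 -2.76758671e-05  2.68880048e+00] 0.0932013606348841 [ 0.70925364 -0.13475041 -0.8356927 ]
scene [0.95155717 0.44494008 0.75323572] 387.01492128622175
mat [([0.566, 0.294, 0.004], 0.97), ([0.493, 0.279, 0.028], 0.61), ([0.707, 0.159, 0.058], 0.48)]
tray [([0.506, 0.236, 0.016], 0.87)]
tray_grip [([0.508, 0.235, 0.015], 0.73)]
tray_lip [([0.507, 0.239, 0.018], 0.72), ([0.49, 0.249, 0.026], 0.59)]
pan [([0.659, -0.236, 0.025], 0.7), ([0.561, -0.041, 0.052], 0.61), ([0.533, 0.282, 0.023], 0.54)]
rod [([0.66, -0.24, 0.183], 0.57)]
holder [([0.663, -0.238, 0.024], 0.66)]
pellet0 [([0.495, 0.282, 0.025], 0.57), ([0.535, 0.226, 0.028], 0.46), ([0.533, 0.252, 0.027], 0.44), ([0.488, 0.248, 0.028], 0.4)]
amber_bottle [([0.543, -0.304, 0.069], 0.89)]
beaker [([0.7, 0.02, 0.056], 0.78)]
jar [([0.709, 0.16, 0.063], 0.75)]
spatula [([0.656, 0.323, 0.007], 0.77)]
weight [([0.392, -0.207, 0.03], 0.6)]
top [ 0.43044528 -0.00123953  1.07823117] 354.0225480013334
mat [([0.556, 0.25, 0.003], 0.79)]
tray []
tray_grip [([0.514, 0.244, 0.012], 0.93)]
tray_lip [([0.516, 0.24, 0.007], 0.55), ([0.568, -0.041, 0.054], 0.37)]
pan [([0.565, -0.044, 0.052], 0.72)]
rod [([0.65, -0.242, 0.198], 0.57)]
holder [([0.647, -0.24, 0.006], 0.84)]
pellet0 [([0.523, 0.276, 0.024], 0.6), ([0.489, 0.244, 0.025], 0.44), ([0.527, 0.251, 0.026], 0.44), ([0.488, 0.28, 0.025], 0.43), ([0.534, 0.22, 0.025], 0.41), ([0.57, -0.039, 0.049], 0.35)]
amber_bottle [([0.526, -0.313, 0.079], 0.63)]
beaker [([0.714, 0.025, 0.042], 0.88)]
jar [([0.696, 0.147, 0.064], 0.5)]
spatula [([0.663, 0.319, 0.004], 0.79)]
weight [([0.385, -0.208, 0.041], 0.69)]
```

View pics/scene0.png

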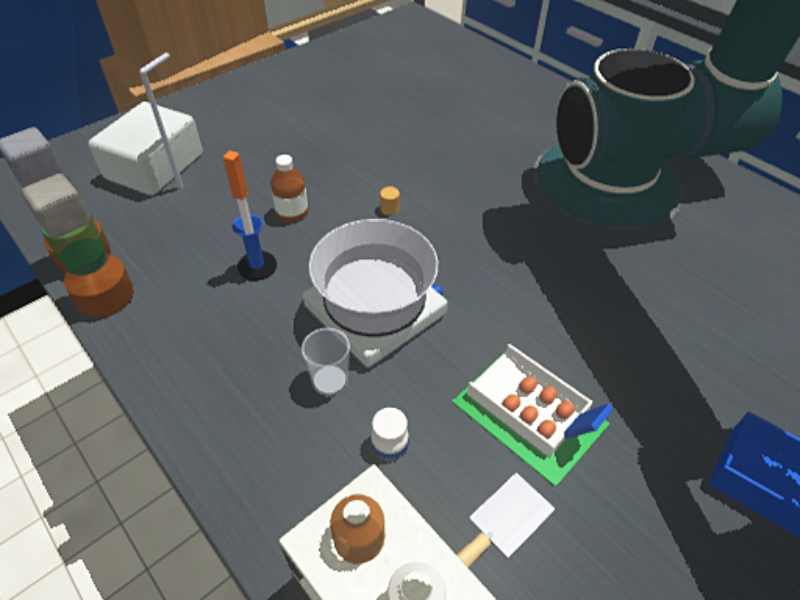

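View pics/top0.png

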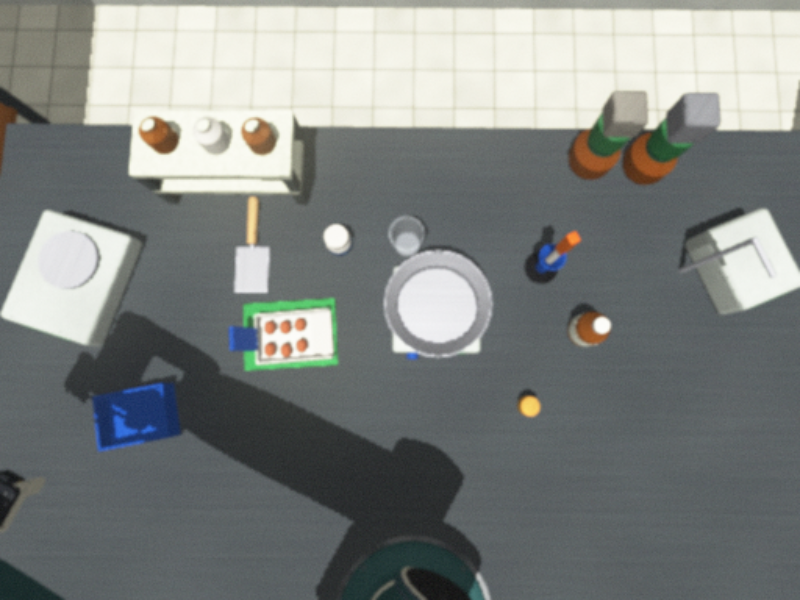

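The scene view shows the tray with its handle at about (590,420) and the pan at (375,275). The rod is at (240,180). In the top view the tray's front points right, towards the pan, which is along world -y. The rows have no tilt, so the plan is:

1. Get a lean of about 25° at a reach limit.
2. Roll 180° about the leaning tool axis, which tips the tray 50° nose-down.

First I'll measure the scene more precisely.

Run:
```python
from h import *
from scipy.optimize import least_squares
C={n:cam(n) for n in('scene','top')}
np.set_printoptions(precision=4,suppress=True)
for n,c in C.items():
    W=c['W']; ok=c['ok']; hsv=cv2.cvtColor(c['pixels'],cv2.COLOR_BGR2HSV); H,S,V=[hsv[...,i].astype(int) for i in range(3)]
    x,y,z=W[...,0],W[...,1],W[...,2]
    near=(abs(x-.52)<.13)&(abs(y-.26)<.17)&ok
    def rect(m,name):
        p=W[m]; 
        if len(p)<10: print(n,name,len(p)); return
        r=cv2.minAreaRect((p[:,:2]*1000).astype(np.float32)); print(n,name,len(p),r,'z',np.percentile(p[:,2],[5,50,95]))
    rect(near&(H>45)&(H<75)&(S>100)&(abs(z)<.012),'mat')
    rect(near&(S<60)&(V>120)&(z>.004)&(z<.05),'traywhite')
    rect(near&(S<60)&(V>120)&(z>.027)&(z<.045),'walltops')
    b=near&(H>100)&(H<130)&(S>120)&(z>.03); rect(b,'handle')
    if b.sum()>10:
        p=W[b]; q=p.mean(0); print('  handle mean',q,'normal',np.linalg.svd(p-q)[2][2])
    pm=ok&(abs(x-.565)<.12)&(abs(y+.041)<.12)&(z>.108)&(z<.122); p=W[pm]
    r=least_squares(lambda a:np.hypot(p[:,0]-a[0],p[:,1]-a[1])-a[2],[.565,-.04,.09],loss='soft_l1',f_scale=.003); print(n,'rim',len(p),r.x,np.median(p[:,2]))
    fl=ok&(abs(x-.565)<.1)&(abs(y+.041)<.1)&(z<.055)&(z>.043); print(' floor z',np.median(z[fl]))
    o=ok&(abs(x-.66)<.08)&(abs(y+.24)<.08)&(H<15)&(S>150)&(z>.12); p=W[o]
    if len(p)>5:
        q=p.mean(0); print(n,'rod',len(p),q,p.min(0),p.max(0),np.linalg.svd(p-q)[2][0])
    s=ok&(abs(x-.66)<.08)&(abs(y+.24)<.08)&(H>100)&(H<130)&(S>120)&(z>.085); p=W[s]
    print(n,'mouth',len(p),(p.min(0)+p.max(0))/2 if len(p) else 0)
```

```text
scene mat 1342 ((520.1490478515625, 245.18650817871094), (129.59442138671875, 181.03819274902344), 4.368386268615723) z [0.0002 0.0026 0.0047]
scene traywhite 2263 ((559.885498046875, 258.69677734375), (196.94046020507812, 185.23573303222656), 5.400398254394531) z [0.0046 0.0116 0.033 ]
scene walltops 393 ((512.21240234375, 233.99014282226562), (97.36687469482422, 144.72520446777344), 5.400397300720215) z [0.0276 0.0319 0.0344]
scene handle 320 ((505.3092041015625, 318.6844177246094), (44.74207305908203, 32.92216491699219), 4.5589189529418945) z [0.0376 0.0714 0.088 ]
  handle mean [0.5103 0.3207 0.0683] normal [-0.1567  0.8681 -0.4709]
scene rim 566 [ 0.5674 -0.0381  0.0917] 0.11290060158556231
 floor z 0.04876148808957486
scene rod 294 [ 0.6581 -0.2413  0.1997] [ 0.6449 -0.2546  0.1557] [ 0.6672 -0.2337  0.2335] [ 0.02    0.0276 -0.9994]
scene mouth 131 [ 0.6552 -0.245   0.0931]
top mat 664 ((517.8003540039062, 246.2947998046875), (130.2003936767578, 181.3435516357422), 4.139617919921875) z [-0.0004  0.0033  0.0064]
top traywhite 1344 ((559.8902587890625, 257.0638122558594), (213.4750213623047, 175.68927001953125), 12.981514930725098) z [0.0044 0.0085 0.033 ]
top walltops 139 ((512.1804809570312, 234.02012634277344), (94.66634368896484, 141.40194702148438), 5.40481424331665) z [0.029  0.0329 0.0364]
top handle 238 ((502.8747863769531, 318.73114013671875), (41.44923782348633, 32.435096740722656), 5.779845237731934) z [0.0383 0.0668 0.0881]
  handle mean [0.5032 0.3182 0.0662] normal [-0.0852  0.8847 -0.4583]
top rim 481 [ 0.566  -0.0377  0.0912] 0.11339440584607113
 floor z 0.04902966902455476
top rod 112 [ 0.6516 -0.2422  0.2151] [ 0.6435 -0.2542  0.1665] [ 0.6648 -0.2345  0.2336] [-0.0888  0.1221 -0.9885]
top mouth 117 [ 0.6544 -0.2454  0.0931]
```

>>> play_rows(
  steps=[
    {"x": 1,"y": -0.1,"z": -0.3,"roll": -0.9},
    {"x": 1,"y": -0.1,"z": 0,"roll": -0.9},
    {"x": 1,"y": -0.3,"z": 0,"roll": -0.8},
    {"x": 1,"y": -0.5,"z": 0,"roll": -0.8},
    {"x": 1,"y": -0.6,"z": 0,"roll": -0.7},
  ],
)

```text
time_s: 2.12
tcp_pos: [0.0414, 0.5877, 0.4194]
eef_rot: [-3.141, -0.0, -3.099]
ft_force: [0.1, 0.6, 0.2]
gripper_width: 0.0931
grasp_force: 0.0
```

>>> play_rows(
  steps=[
    {"x": 0.7,"y": -1},
    {"x": 0.7,"y": -1},
    {"y": -1},
    {"y": -1},
    {"y": -1},
    {"y": -1},
  ],
)

```text
validation failed for argument at $.st...
```

Run:
```python
from h import *
o=manip.get_obs(); print(o['joint_positions'],o['tcp_pos'],o['eef_rot'])
```

```text
[ 1.45724039e+00 -7.40720229e-02  1.61099193e+00  1.11108481e-04
  1.60500243e+00 -1.55873564e-01] [0.04135175 0.58774274 0.4194387 ] [-3.14128420e+00 -1.60880551e-04 -3.09927127e+00]
```

>>> play_rows(
  steps=[
    {"x": 0.7,"y": -1,"z": 0,"roll": 0},
    {"x": 0.7,"y": -1,"z": 0,"roll": 0},
    {"x": 0,"y": -1,"z": 0,"roll": 0},
    {"x": 0,"y": -1,"z": 0,"roll": 0},
    {"x": 0,"y": -1,"z": 0,"roll": 0},
    {"x": 0,"y": -1,"z": 0,"roll": 0},
  ],
)

```text
time_s: 2.88
tcp_pos: [-0.0152, 0.2841, 0.4197]
eef_rot: [3.141, 0.0, -3.102]
ft_force: [-0.3, -0.6, 1.2]
gripper_width: 0.0926
grasp_force: 0.0
```

Run:
```python
from h import *
o=manip.get_obs(); print(o['joint_positions'],o['tcp_pos'],o['eef_rot'])
```

```text
[ 1.53459523e+00 -8.21256980e-01  2.12497108e+00 -2.43371907e-05
  1.83742768e+00 -7.56056317e-02] [-0.01522555  0.28407816  0.41973189] [ 3.14114484e+00  5.74633173e-05 -3.10219455e+00]
```

>>> play_rows(
  steps=[
    {"x": 0.8,"y": 0,"z": 0,"roll": 0},
    {"x": 0,"y": -1,"z": 0,"roll": 0},
    {"x": 0,"y": -1,"z": 0,"roll": 0},
  ],
)

```text
time_s: 3.25
tcp_pos: [-0.0715, 0.2633, 0.432]
eef_rot: [-3.085, 0.012, -3.102]
ft_force: [0.1, 0.2, 0.5]
gripper_width: 0.0932
grasp_force: 0.0
```

Run:
```python
from h import *
o=manip.get_obs(); print(o['joint_positions'],o['tcp_pos'],o['eef_rot'])
```

```text
[ 1.74412786 -0.82985219  2.10942804 -0.00448796  1.91986145  0.13220506] [-0.07148519  0.26326703  0.43195792] [-3.08482022  0.01188216 -3.10154176]
```

>>> play_rows(
  steps=[
    {"x": 0,"y": -1,"z": 0,"roll": 0},
    {"x": 0,"y": -1,"z": 0,"roll": 0},
    {"x": 0,"y": -1,"z": 0,"roll": 0},
    {"x": 0,"y": -1,"z": 0,"roll": 0},
  ],
)

```text
time_s: 3.75
tcp_pos: [-0.1292, 0.2154, 0.4798]
eef_rot: [-2.982, 0.052, -3.098]
ft_force: [0.2, 0.0, 0.0]
gripper_width: 0.0933
grasp_force: 0.0
```

Run:
```python
from h import *
from scipy.spatial.transform import Rotation as Ro
o=manip.get_obs(); print(o['joint_positions'],o['tcp_pos'],Ro.from_euler('xyz',o['eef_rot']).as_matrix()[:,2],o['ft_force'])
```

```text
[ 2.003464   -0.82979201  2.03368844  0.01487657  2.10488288  0.39977511] [-0.12920046  0.2153765   0.47981904] [ 0.05816421 -0.15647417 -0.98596793] [0.15749153 0.04868255 0.00679575]
```

>>> play_rows(
  steps=[
    {"x": -1,"y": 0,"z": 0,"roll": 0},
    {"x": -1,"y": 0,"z": 0,"roll": 0},
    {"x": -0.4,"y": 0,"z": 0,"roll": 0},
    {"x": 0,"y": -1,"z": 0,"roll": 0},
    {"x": 0,"y": -1,"z": 0,"roll": 0},
    {"x": 0,"y": -1,"z": 0,"roll": 0},
  ],
)

```text
time_s: 4.5
tcp_pos: [-0.0393, 0.2156, 0.5531]
eef_rot: [-2.891, 0.064, -3.096]
ft_force: [-0.4, -0.2, -0.8]
gripper_width: 0.093
grasp_force: 0.0
```

```bash
cat > s.py <<'E'
from h import *
from scipy.spatial.transform import Rotation as Ro
np.set_printoptions(precision=4,suppress=True)
o=manip.get_obs(); R=Ro.from_euler('xyz',o['eef_rot']).as_matrix()
print('j',o['joint_positions'],'tcp',o['tcp_pos'],'grasp',o['tcp_pos']+.167*R[:,2],'\nR',R.tolist(),o['time_s'],'lean',np.degrees(np.arccos(-R[2,2])),'az',np.degrees(np.arctan2(R[1,2],R[0,2])))
E
python3 s.py
```

```text
j [ 1.6615 -0.8298  1.9148 -0.0683  2.3085  0.0133] tcp [-0.0393  0.2156  0.5531] grasp [-0.0272  0.1748  0.3916] 
R [[-0.9969217994181347, -0.02874866761466213, 0.07294134599313218], [-0.04581713575555456, 0.9685779350026962, -0.24445362320299024], [-0.06362166231768254, -0.24704310946936797, -0.9669136394464815]] 4.5 lean 14.779743431683574 az -73.38567471275144
```

>>> play_rows(
  steps=[
    {"x": -1,"y": 0,"z": 0,"roll": 0},
    {"x": -0.2,"y": -1,"z": 0,"roll": 0},
    {"x": -0.2,"y": -1,"z": 0,"roll": 0},
    {"x": -0.2,"y": -1,"z": 0,"roll": 0},
  ],
)

```text
time_s: 5.0
tcp_pos: [0.0458, 0.1729, 0.6375]
eef_rot: [-2.835, 0.052, -3.098]
ft_force: [1.0, 0.2, -0.2]
gripper_width: 0.093
grasp_force: 0.0
```

```bash
python3 s.py
```

```text
j [ 1.2666 -0.8298  1.7694 -0.2397  2.4606 -0.5071] tcp [0.0458 0.1729 0.6375] grasp [0.0563 0.123  0.4785] 
R [[-0.9976820212593744, -0.02617069906643374, 0.06281463974412055], [-0.043824575959359305, 0.9532790179122219, -0.29889550105395074], [-0.05205757387539137, -0.300955492587665, -0.9522162572039634]] 5.0 lean 17.783711979263348 az -78.1316684556634
```

>>> play_rows(
  steps=[
    {"x": 0.7,"y": 0.2,"z": 0.8,"roll": 0},
    {"x": 0,"y": -0.6,"z": 0.9,"roll": 0},
    {"x": 0,"y": -0.6,"z": 0.9,"roll": 0},
  ],
)

```text
time_s: 5.38
tcp_pos: [0.0284, 0.2011, 0.5691]
eef_rot: [-2.768, 0.042, -3.099]
ft_force: [0.5, -0.1, 0.2]
gripper_width: 0.0929
grasp_force: 0.0
```

```bash
python3 s.py
```

```text
j [ 1.3759 -0.8298  1.8948 -0.1892  2.4233 -0.3501] tcp [0.0284 0.2011 0.5691] grasp [0.0375 0.1405 0.4137] 
R [[-0.998224071452615, -0.024010016390386284, 0.05451809135964006], [-0.042211444698757095, 0.9308574938301645, -0.3629359724754074], [-0.04203447524364316, -0.3645927115195246, -0.930217854912403]] 5.375 lean 21.531199930577426 az -81.45723908061113
```

>>> play_rows(
  steps=[
    {"x": 0,"y": -0.6,"z": 0.9,"roll": 0},
    {"x": 0,"y": -0.6,"z": 0.9,"roll": 0},
  ],
)

```text
time_s: 5.62
tcp_pos: [0.0499, 0.2056, 0.5345]
eef_rot: [-2.716, 0.029, -3.107]
ft_force: [-0.2, 0.3, -0.3]
gripper_width: 0.0931
grasp_force: 0.0
```

```bash
python3 s.py
```

```text
j [ 1.2952 -0.8297  1.9575 -0.2266  2.4012 -0.4411] tcp [0.0499 0.2056 0.5345] grasp [0.0568 0.1368 0.3824] 
R [[-0.9989773775485801, -0.019046199882558262, 0.04100538277099484], [-0.03426700040727661, 0.9106031413931021, -0.41185882480299285], [-0.02949528486470113, -0.41284278019004805, -0.9103245943155124]] 5.625 lean 24.449753338594874 az -84.31426955779054
```

>>> play_rows(
  steps=[
    {"x": 0.8,"y": -0.5,"z": 0.9,"roll": 0},
    {"x": 0.2,"y": -0.6,"z": 0.9,"roll": 0},
  ],
)

```text
time_s: 5.88
tcp_pos: [0.0083, 0.2155, 0.496]
eef_rot: [-2.661, 0.025, -3.11]
ft_force: [-0.2, -0.1, 1.3]
gripper_width: 0.0927
grasp_force: 0.0
```

```bash
python3 s.py
```

```text
j [ 1.4611 -0.8297  2.0261 -0.1319  2.4143 -0.2131] tcp [0.0083 0.2155 0.496 ] grasp [0.0145 0.1385 0.3479] 
R [[-0.9991700379063375, -0.01666543091229233, 0.03716851843638245], [-0.03194042883590091, 0.8868267777398937, -0.46099682785162005], [-0.025279326652955784, -0.46180139637725764, -0.8866230461407985]] 5.875 lean 27.548079558842733 az -85.39041821117186
```

```bash
cat > g.py <<'E'
import sys
from s import *
def go(grasp,roll=0,off=0):
    Rr=R@Ro.from_rotvec([0,0,roll]).as_matrix()
    tgt=np.array(grasp)-(.167+off)*R[:,2]
    d=tgt-o['tcp_pos']; print('roll units',roll/.12,'tool units after roll',(Rr.T@d)/.05,'before roll',(R.T@d)/.05,'tcp tgt',tgt)
E
python3 -c "
from g import *
go([.504,.3185,.065],-.0547,.12)"
```

```text
j [ 1.4611 -0.8297  2.0261 -0.1319  2.4143 -0.2131] tcp [0.0083 0.2155 0.496 ] grasp [0.0145 0.1385 0.3479] 
R [[-0.9991700379063375, -0.01666543091229233, 0.03716851843638245], [-0.03194042883590091, 0.8868267777398937, -0.46099682785162005], [-0.025279326652955784, -0.46180139637725764, -0.8866230461407985]] 5.875 lean 27.548079558842733 az -85.39041821117186
roll units -0.4558333333333333 tool units after roll [-10.0473   5.0998   1.3212] before roll [-9.7534  5.6415  1.3212] tcp tgt [0.4933 0.4508 0.3195]
```

>>> play_rows(
  steps=[
    {"x": 0,"y": 0.6,"z": 0,"roll": -0.46},
    {"x": -0.8,"y": 0.6,"z": 0,"roll": 0},
    {"x": -0.9,"y": 0.5,"z": 0,"roll": 0},
    {"x": -0.9,"y": 0.5,"z": 0.1,"roll": 0},
    {"x": -0.9,"y": 0.5,"z": 0.1,"roll": 0},
    {"x": -0.9,"y": 0.4,"z": 0.1,"roll": 0},
    {"x": -0.9,"y": 0.4,"z": 0.2,"roll": 0},
    {"x": -0.9,"y": 0.4,"z": 0.2,"roll": 0},
    {"x": -0.9,"y": 0.4,"z": 0.2,"roll": 0},
    {"x": -0.9,"y": 0.3,"z": 0.2,"roll": 0},
    {"x": -0.9,"y": 0.3,"z": 0.2,"roll": 0},
    {"x": -0.9,"y": 0.2,"z": 0,"roll": 0},
  ],
  hand=0.5,
)

```text
time_s: 7.38
tcp_pos: [0.4853, 0.4496, 0.32]
eef_rot: [-2.66, -0.002, -3.06]
ft_force: [-0.1, 0.7, 0.8]
gripper_width: 0.0464
grasp_force: 0.0
```

```bash
python3 -c "
from g import *
go([.504,.3185,.065],0,0)"
```

```text
j [ 0.7712  0.2021  1.5049 -0.37    1.7448 -0.8885] tcp [0.4853 0.4496 0.32  ] grasp [0.4913 0.3724 0.172 ] 
R [[-0.9966972180741562, -0.07285266411343774, 0.035876800509688236], [-0.08118384465439499, 0.8832351973748949, -0.46184929304401984], [0.0019592984378104354, -0.46323652214576566, -0.8862325234947805]] 7.375 lean 27.596420251585194 az -85.55814091736926
roll units 0.0 tool units after roll [-0.1692  0.0207  2.4045] before roll [-0.1692  0.0207  2.4045] tcp tgt [0.498  0.3956 0.213 ]
```

>>> play_rows(
  steps=[
    {"x": -0.17,"y": 0.02,"z": 0.8,"roll": 0},
    {"x": 0,"y": 0,"z": 0.8,"roll": 0},
    {"x": 0,"y": 0,"z": 0.5,"roll": 0},
    {"x": 0,"y": 0,"z": 0.3,"roll": 0},
    {"x": 0,"y": 0,"z": 0,"roll": 0},
  ],
)

```text
time_s: 8.0
tcp_pos: [0.4959, 0.3965, 0.2142]
eef_rot: [-2.661, -0.001, -3.061]
ft_force: [0.3, 0.1, 0.7]
gripper_width: 0.0464
grasp_force: 0.0
```

Run:
```python
from g import *
go([.504,.3185,.065])
c=cam('scene'); cv2.imwrite('pics/s1.png',cv2.resize(c['pixels'][180:340,230:430],(800,640))[:600])
```

```text
j [ 0.703   0.2217  1.6626 -0.3847  1.5542 -0.8842] tcp [0.4959 0.3965 0.2142] grasp [0.502  0.3195 0.0661] 
R [[-0.9967331058774663, -0.07201865963609813, 0.03655719234403662], [-0.08076102119897616, 0.8838040283402772, -0.46083413170510384], [0.0008792626214967868, -0.46228103157464545, -0.8867330346522136]] 8.0 lean 27.534450557515385 az -85.46432110432025
roll units 0.0 tool units after roll [-0.0382 -0.0106  0.0308] before roll [-0.0382 -0.0106  0.0308] tcp tgt [0.4979 0.3955 0.2131]
```

View pics/s1.png

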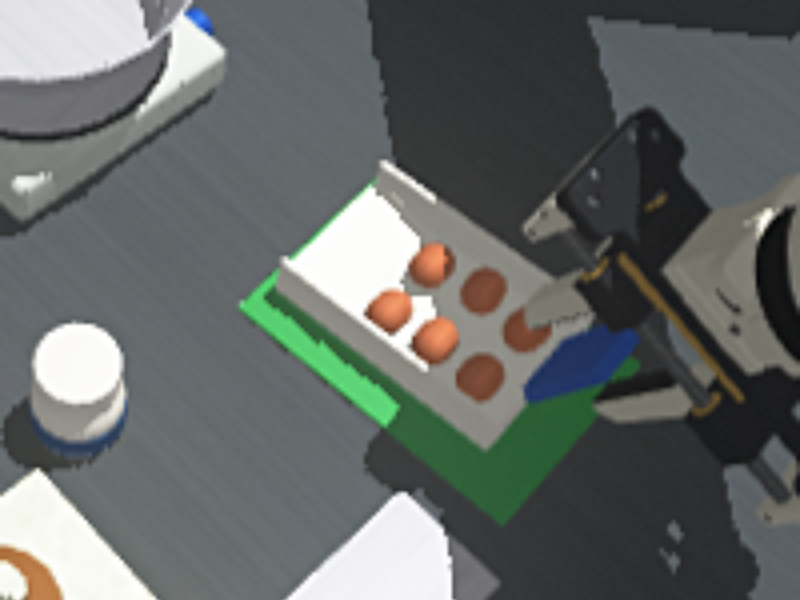

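The crop shows the fingers on either side of the blue handle, which is at about (580,365), clear of the pellets. I'll close and lift a little.

>>> play_rows(
  steps=[
    {"x": 0,"y": 0,"z": 0,"roll": 0},
    {"x": 0,"y": 0,"z": 0,"roll": 0},
    {"x": 0,"y": 0,"z": 0,"roll": 0},
    {"x": 0,"y": 0,"z": 0,"roll": 0},
    {"x": 0,"y": 0,"z": 0,"roll": 0},
    {"x": 0,"y": 0,"z": 0,"roll": 0},
  ],
  hand=0,
)

```text
time_s: 8.8
tcp_pos: [0.4952, 0.3976, 0.2145]
eef_rot: [-2.662, 0.0, -3.06]
ft_force: [0.3, -0.5, -3.2]
gripper_width: 0.0097
grasp_force: 30.0
```

>>> play_rows(
  steps=[
    {"x": 0,"y": -0.09,"z": -0.18,"roll": 0},
    {"x": 0,"y": -0.14,"z": -0.27,"roll": 0},
    {"x": 0,"y": -0.18,"z": -0.36,"roll": 0},
    {"x": 0,"y": -0.23,"z": -0.44,"roll": 0},
    {"x": 0,"y": -0.23,"z": -0.44,"roll": 0},
    {"x": 0,"y": -0.18,"z": -0.36,"roll": 0},
    {"x": 0,"y": -0.14,"z": -0.27,"roll": 0},
    {"x": 0,"y": 0,"z": 0,"roll": 0},
  ],
)

```text
time_s: 9.8
tcp_pos: [0.4952, 0.3984, 0.3463]
eef_rot: [-2.663, 0.002, -3.06]
ft_force: [-0.6, -0.5, -3.1]
gripper_width: 0.0098
grasp_force: 30.0
```

Run:
```python
from g import *
go([.577,.089,.195])
c=cam('scene'); cv2.imwrite('pics/s2.png',cv2.resize(c['pixels'][150:340,200:430],(726,600)))
```

```text
j [ 0.7058  0.1259  1.547  -0.3904  1.7479 -0.9611] tcp [0.4952 0.3984 0.3463] grasp [0.5017 0.3217 0.198 ] 
R [[-0.9966807443103525, -0.07149869206856654, 0.03892853649247636], [-0.08139317998847004, 0.8847221742859395, -0.4589573232645103], [-0.0016260911186904495, -0.460602443935379, -0.8876050610876605]] 9.8 lean 27.426174225415995 az -85.15180422093873
roll units 0.0 tool units after roll [-1.1213 -4.1972  2.2486] before roll [-1.1213 -4.1972  2.2486] tcp tgt [0.5705 0.1656 0.3432]
```

View pics/s2.png

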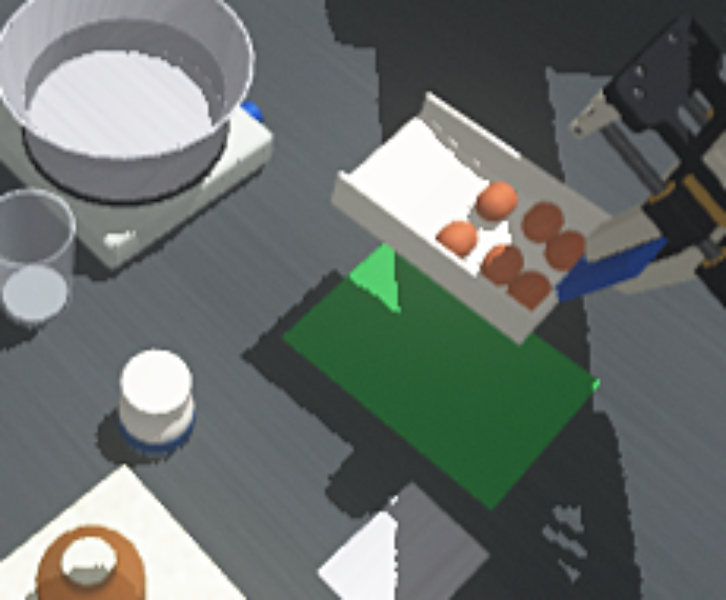

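Six pellets are in the lifted tray, in the centre of the crop at about (520,250), and the tray is slightly nose-up. Next I carry it over the pan.

>>> play_rows(
  steps=[
    {"x": -0.03,"y": -0.13,"z": 0.07,"roll": 0},
    {"x": -0.07,"y": -0.25,"z": 0.13,"roll": 0},
    {"x": -0.1,"y": -0.38,"z": 0.2,"roll": 0},
    {"x": -0.12,"y": -0.46,"z": 0.25,"roll": 0},
    {"x": -0.13,"y": -0.5,"z": 0.27,"roll": 0},
    {"x": -0.13,"y": -0.5,"z": 0.27,"roll": 0},
    {"x": -0.13,"y": -0.5,"z": 0.27,"roll": 0},
    {"x": -0.12,"y": -0.46,"z": 0.25,"roll": 0},
    {"x": -0.1,"y": -0.38,"z": 0.2,"roll": 0},
    {"x": -0.08,"y": -0.29,"z": 0.16,"roll": 0},
    {"x": -0.06,"y": -0.21,"z": 0.11,"roll": 0},
    {"x": -0.03,"y": -0.13,"z": 0.07,"roll": 0},
    {"x": 0,"y": 0,"z": 0,"roll": 0},
  ],
)

```text
time_s: 11.48
tcp_pos: [0.5694, 0.1657, 0.3419]
eef_rot: [-2.662, 0.0, -3.06]
ft_force: [0.1, -0.1, -2.9]
gripper_width: 0.0099
grasp_force: 30.0
```

```bash
cat > tr.py <<'E'
from g import *
# tray pose implied by the grip (handle aligned with the pads)
def lip(): 
    # tool: -y is b (fwd), tool z = -a ; lip-grip = (160,0,-49)
    p=np.array([160,0,-49.]); a=np.array([-.423,0,.906]); b=np.array([.906,0,.423])
    q=np.array([0,-p@b,-p@a])/1000
    return o['tcp_pos']+.167*R[:,2]+R@q
print('lip est',lip())
E
python3 - <<'E'
from tr import *
c=cam('top'); W=c['W']; hsv=cv2.cvtColor(c['pixels'],cv2.COLOR_BGR2HSV); 
m=c['ok']&(hsv[...,0]<20)&(hsv[...,1]>120)&(abs(W[...,0]-.57)<.1)&(W[...,1]>-.15)&(W[...,1]<.2); p=W[m]; print('pellet px',m.sum(),p.min(0),p.max(0))
c=cam('scene');cv2.imwrite('pics/s3.png',cv2.resize(c['pixels'][100:330,150:430],(730,600)))
E
```

```text
j [ 0.3279 -0.0029  1.689  -0.4639  1.5804 -1.2991] tcp [0.5694 0.1657 0.3419] grasp [0.5757 0.0889 0.1938] 
R [[-0.9967020449239669, -0.071867697858612, 0.037683784959662514], [-0.08114773810117598, 0.8843096549917676, -0.45979503987038], [-0.0002797238741701971, -0.4613366103972723, -0.8872251426000674]] 11.475 lean 27.473395687161698 az -85.3146365070999
lip est [ 0.5889 -0.0725  0.1516]
pellet px 200 [0.5452 0.0029 0.1393] [0.6167 0.0935 0.2819]
```

View pics/s3.png

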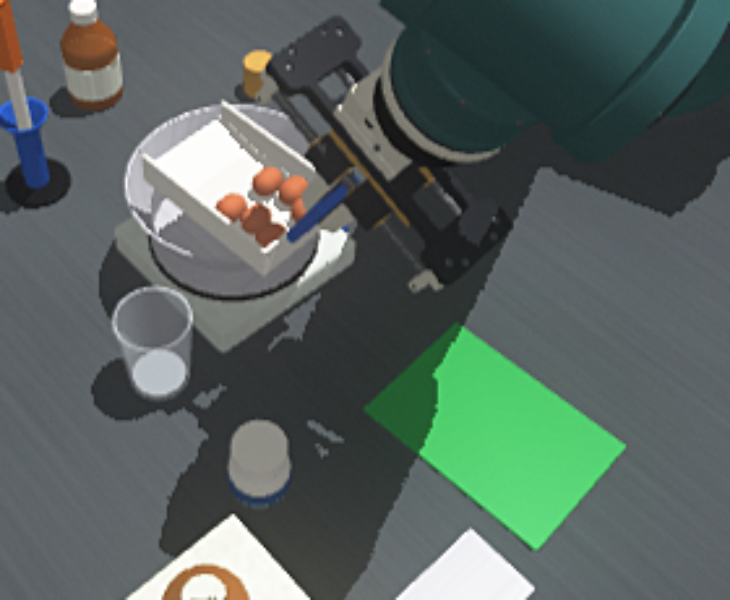

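>>> play_rows(
  steps=[
    {"x": -0.15,"y": 0,"z": 0,"roll": 0.5},
    {"x": -0.24,"y": -0.01,"z": 0,"roll": 0.8},
    {"x": -0.3,"y": -0.02,"z": 0,"roll": 1},
    {"x": -0.3,"y": -0.02,"z": 0,"roll": 1},
    {"x": -0.3,"y": -0.02,"z": 0,"roll": 1},
    {"x": -0.3,"y": -0.02,"z": 0,"roll": 1},
    {"x": -0.3,"y": -0.02,"z": 0,"roll": 1},
    {"x": -0.3,"y": -0.02,"z": 0,"roll": 1},
    {"x": -0.24,"y": -0.01,"z": 0,"roll": 0.8},
    {"x": -0.15,"y": 0,"z": 0,"roll": 0.5},
  ],
)

```text
time_s: 12.82
tcp_pos: [0.6812, 0.1209, 0.3702]
eef_rot: [-2.882, 0.408, 2.243]
ft_force: [0.1, 0.4, -3.0]
gripper_width: 0.0097
grasp_force: 30.0
```

```bash
python3 tr.py
```

```text
j [ 0.2156  0.183   1.4442 -0.4749  1.5818 -0.3915] tcp [0.6812 0.1209 0.3702] grasp [0.6875 0.0441 0.222 ] 
R [[-0.5714933305145108, 0.819723516083013, 0.03806219066126307], [0.7183266382213154, 0.522149052067613, -0.45974689585309503], [-0.3967394787503451, -0.23540119924374944, -0.887233938369982]] 12.825 lean 27.47230327518023 az -85.26730725275827
lip est [ 0.59   -0.0723  0.1519]
```

>>> play_rows(
  steps=[
    {"x": -0.12,"y": 0.01,"z": 0.06,"roll": 0.5},
    {"x": -0.22,"y": 0,"z": 0.06,"roll": 0.8},
    {"x": -0.27,"y": -0.01,"z": 0.06,"roll": 1},
    {"x": -0.27,"y": -0.02,"z": 0.06,"roll": 1},
    {"x": -0.27,"y": -0.02,"z": 0.06,"roll": 1},
    {"x": -0.27,"y": -0.03,"z": 0.06,"roll": 1},
    {"x": -0.27,"y": -0.03,"z": 0.06,"roll": 1},
    {"x": -0.27,"y": -0.04,"z": 0.06,"roll": 1},
    {"x": -0.3,"y": -0.02,"z": 0,"roll": 1},
    {"x": -0.3,"y": -0.02,"z": 0,"roll": 1},
    {"x": -0.3,"y": -0.02,"z": 0,"roll": 1},
    {"x": -0.3,"y": -0.02,"z": 0,"roll": 1},
    {"x": -0.3,"y": -0.02,"z": 0,"roll": 1},
    {"x": -0.3,"y": -0.02,"z": 0,"roll": 1},
    {"x": -0.3,"y": -0.02,"z": 0,"roll": 1},
    {"x": -0.3,"y": -0.02,"z": 0,"roll": 1},
    {"x": -0.3,"y": -0.02,"z": 0,"roll": 1},
    {"x": -0.3,"y": -0.02,"z": 0,"roll": 1},
  ],
)

```text
time_s: 15.08
tcp_pos: [0.5876, -0.0551, 0.4306]
eef_rot: [2.662, 0.013, 0.108]
ft_force: [-0.4, 0.2, -2.1]
gripper_width: 0.01
grasp_force: 30.0
```

Run:
```python
from tr import *
c=cam('scene');a=cv2.resize(c['pixels'][60:280,130:350],(400,400));c=cam('top');b=cv2.resize(c['pixels'][120:260,210:350],(400,400)); cv2.imwrite('pics/s4.png',np.hstack([a,b]))
```

```text
j [-0.0466 -0.087   1.6263 -0.4756  1.5392  1.4127] tcp [ 0.5876 -0.0551  0.4306] grasp [ 0.594  -0.1319  0.2825] 
R [[0.994054360304846, 0.10192293931890473, 0.03830983163000576], [0.10809275632204965, -0.8813621715198199, -0.4599094243919889], [-0.013110483958516519, 0.46131598395726914, -0.8871390410504494]] 15.075 lean 27.48408716359414 az -85.2383321334345
lip est [ 0.5856 -0.074   0.1258]
```

View pics/s4.png

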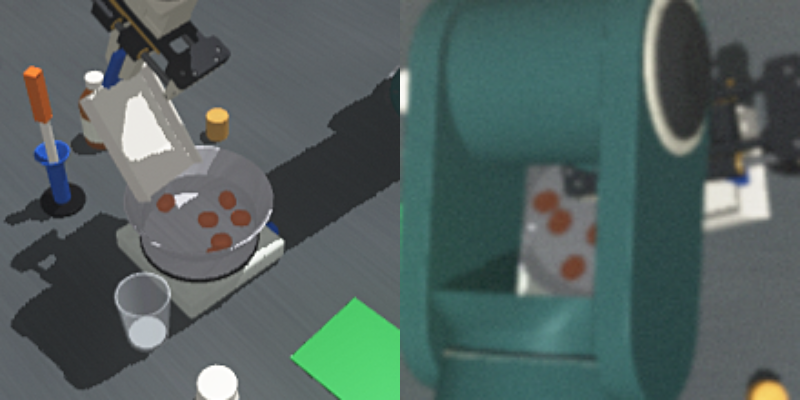

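>>> play_rows(
  steps=[
    {"x": 0.15,"y": 0.08,"z": -0.18,"roll": -0.5},
    {"x": 0.24,"y": 0.08,"z": -0.18,"roll": -0.8},
    {"x": 0.28,"y": 0.07,"z": -0.18,"roll": -1},
    {"x": 0.28,"y": 0.07,"z": -0.18,"roll": -1},
    {"x": 0.27,"y": 0.05,"z": -0.18,"roll": -1},
    {"x": 0.26,"y": 0.03,"z": -0.1,"roll": -1},
    {"x": 0.3,"y": -0.02,"z": 0,"roll": -1},
    {"x": 0.3,"y": -0.02,"z": 0,"roll": -1},
  ],
)

```text
time_s: 16.18
tcp_pos: [0.68, -0.0028, 0.4635]
eef_rot: [2.835, 0.375, 0.94]
ft_force: [-0.2, -0.5, -1.7]
gripper_width: 0.0101
grasp_force: 30.0
```

```bash
cat > pel.py <<'E'
from h import *
def pel(save=None):
    out=[]
    for n in('scene','top'):
        c=cam(n); W=c['W']; hsv=cv2.cvtColor(c['pixels'],cv2.COLOR_BGR2HSV).astype(int)
        m=c['ok']&((hsv[...,0]<15)|(hsv[...,0]>172))&(hsv[...,1]>90)&(np.hypot(W[...,0]-.566,W[...,1]+.038)<.1)&(W[...,2]<.14)&(W[...,2]>.045)
        k,l,st,ce=cv2.connectedComponentsWithStats(m.astype(np.uint8))
        for i in range(1,k):
            if st[i,4]>15: p=W[l==i]; print(n,'area',st[i,4],'rel pan mm',((p.mean(0)-[.566,-.038,.049])*1000).round(),'ztop',(np.percentile(p[:,2],95)*1000-49).round())
        s=dict(scene=(slice(60,260),slice(130,330)),top=(slice(125,265),slice(210,350)))[n]
        out.append(cv2.resize(c['pixels'][s],(400,400)))
    if save: cv2.imwrite(save,np.hstack(out))
E
python3 -c "
import tr
from pel import *; pel()
for d in manip.find_in('scene','pellet0'): print(d['at'],d['conf'])"
```

```text
j [ 0.0371  0.1133  1.3714 -0.4798  1.6262  0.5746] tcp [ 0.68   -0.0028  0.4635] grasp [ 0.6864 -0.0796  0.3153] 
R [[0.5487422119026459, 0.8351205562021304, 0.03815286994232575], [0.7516372469131876, -0.4728802209664246, -0.4598105541106136], [-0.36595550812763517, 0.28099457864412597, -0.8871970541225069]] 16.175 lean 27.476883935603908 az -85.25673726689179
lip est [ 0.5869 -0.0724  0.181 ]
scene area 75 rel pan mm [-54.  -7.  16.] ztop 22.0
scene area 79 rel pan mm [ 12. -57.  17.] ztop 22.0
scene area 76 rel pan mm [-11.   3.  16.] ztop 23.0
scene area 78 rel pan mm [-46.  29.  16.] ztop 22.0
scene area 91 rel pan mm [ 4. 45. 19.] ztop 22.0
top area 44 rel pan mm [  7. -60.  20.] ztop 24.0
top area 45 rel pan mm [-17.   0.  20.] ztop 23.0
top area 45 rel pan mm [-59. -10.  20.] ztop 23.0
[0.5176, -0.011, 0.0686] 0.65
[0.5542, -0.0368, 0.069] 0.59
[0.5076, -0.042, 0.0697] 0.5
[0.5755, -0.0982, 0.0671] 0.48
```

>>> play_rows(
  steps=[
    {"x": 0.3,"y": -0.02,"z": 0,"roll": -1},
    {"x": 0.3,"y": -0.02,"z": 0,"roll": -1},
    {"x": 0.3,"y": -0.02,"z": 0,"roll": -1},
    {"x": 0.3,"y": -0.02,"z": 0,"roll": -1},
    {"x": 0.3,"y": -0.02,"z": 0,"roll": -1},
    {"x": 0.3,"y": -0.02,"z": 0,"roll": -1},
    {"x": 0.3,"y": -0.02,"z": 0,"roll": -1},
    {"x": 0.3,"y": -0.02,"z": 0,"roll": -1},
    {"x": 0.3,"y": -0.02,"z": 0,"roll": -1},
    {"x": 0.3,"y": -0.02,"z": 0,"roll": -1},
    {"x": 0.3,"y": -0.02,"z": 0,"roll": -1},
    {"x": 0.3,"y": -0.02,"z": 0,"roll": -1},
    {"x": 0.3,"y": -0.02,"z": 0,"roll": -1},
    {"x": 0.3,"y": -0.02,"z": 0,"roll": -1},
    {"x": 0.3,"y": -0.02,"z": 0,"roll": -1},
    {"x": 0.3,"y": -0.02,"z": 0,"roll": -1},
    {"x": 0.3,"y": -0.02,"z": 0,"roll": -1},
    {"x": 0.3,"y": -0.02,"z": 0,"roll": -1},
    {"x": 0.18,"y": -0.01,"z": 0,"roll": -0.6},
  ],
)

```text
time_s: 18.7
tcp_pos: [0.564, 0.1662, 0.3713]
eef_rot: [-2.662, 0.0, -3.059]
ft_force: [0.1, -0.7, -2.0]
gripper_width: 0.0095
grasp_force: 30.0
```

```bash
python3 -c "
from tr import *
go([.5025,.3205,.2])"
```

```text
j [ 0.3316 -0.0282  1.6659 -0.4643  1.6244 -1.3188] tcp [0.564  0.1662 0.3713] grasp [0.5704 0.0894 0.2231] 
R [[-0.9965638214250604, -0.07329651711767451, 0.03857681175393901], [-0.08282735921886053, 0.884242470027783, -0.459624719487535], [-0.0004223641914753752, -0.4612405823185812, -0.8872750119500189]] 18.7 lean 27.46720151189377 az -85.20234626388098
lip est [ 0.5838 -0.0719  0.181 ]
roll units 0.0 tool units after roll [ 0.9709  4.399  -1.7662] before roll [ 0.9709  4.399  -1.7662] tcp tgt [0.4961 0.3973 0.3482]
```

>>> play_rows(
  steps=[
    {"x": 0.06,"y": 0.3,"z": -0.12,"roll": 0},
    {"x": 0.12,"y": 0.6,"z": -0.24,"roll": 0},
    {"x": 0.18,"y": 0.8,"z": -0.32,"roll": 0},
    {"x": 0.18,"y": 0.8,"z": -0.32,"roll": 0},
    {"x": 0.18,"y": 0.8,"z": -0.32,"roll": 0},
    {"x": 0.13,"y": 0.6,"z": -0.24,"roll": 0},
    {"x": 0.08,"y": 0.35,"z": -0.14,"roll": 0},
    {"x": 0.04,"y": 0.15,"z": -0.06,"roll": 0},
    {"x": 0,"y": 0,"z": 0,"roll": 0},
  ],
)

```text
time_s: 19.82
tcp_pos: [0.4972, 0.3973, 0.3473]
eef_rot: [-2.662, 0.001, -3.061]
ft_force: [-0.1, -0.5, -1.3]
gripper_width: 0.0098
grasp_force: 30.0
```

```bash
python3 -c "
from tr import *
go([.503,.3205,.069])
from pel import *; pel('pics/s5.png')"
```

```text
j [ 0.7027  0.1273  1.5438 -0.3916  1.7498 -0.9647] tcp [0.4972 0.3973 0.3473] grasp [0.5035 0.3205 0.1992] 
R [[-0.9967163544489013, -0.07151278126276629, 0.037979348206042984], [-0.08096932861528396, 0.8842431390199446, -0.459954387868781], [-0.0006903605451332451, -0.4615192230148368, -0.8871299398566699]] 19.825 lean 27.485217060825413 az -85.27968206330907
lip est [0.5167 0.1591 0.1571]
roll units 0.0 tool units after roll [0.0127 1.2022 2.3094] before roll [0.0127 1.2022 2.3094] tcp tgt [0.4967 0.3973 0.2172]
scene area 75 rel pan mm [-54.  -7.  16.] ztop 22.0
scene area 79 rel pan mm [ 12. -57.  17.] ztop 22.0
scene area 81 rel pan mm [-46.  29.  17.] ztop 22.0
scene area 74 rel pan mm [-11.   3.  16.] ztop 22.0
scene area 90 rel pan mm [ 4. 44. 18.] ztop 22.0
top area 85 rel pan mm [ 6. 47. 20.] ztop 24.0
top area 44 rel pan mm [  7. -60.  20.] ztop 24.0
top area 41 rel pan mm [-16.   0.  20.] ztop 23.0
top area 44 rel pan mm [-52.  27.  20.] ztop 24.0
top area 52 rel pan mm [-60. -10.  19.] ztop 23.0
```

View pics/s5.png

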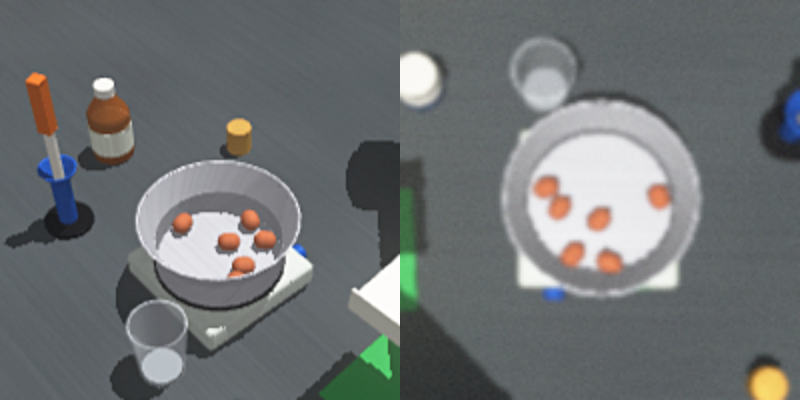

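All six pellets are in the pan. In the top view they are at (545,187), (560,207), (600,218), (660,196), (573,254) and (610,262), already in one layer. Next the tray goes back on the mat.

>>> play_rows(
  steps=[
    {"x": 0,"y": 0.12,"z": 0.23,"roll": 0},
    {"x": 0,"y": 0.23,"z": 0.44,"roll": 0},
    {"x": 0,"y": 0.25,"z": 0.48,"roll": 0},
    {"x": 0,"y": 0.23,"z": 0.44,"roll": 0},
    {"x": 0,"y": 0.15,"z": 0.3,"roll": 0},
    {"x": 0,"y": 0.1,"z": 0.2,"roll": 0},
    {"x": 0,"y": 0.06,"z": 0.12,"roll": 0},
    {"x": 0,"y": 0.04,"z": 0.07,"roll": 0},
    {"x": 0,"y": 0,"z": 0,"roll": 0},
  ],
)

```text
time_s: 21.05
tcp_pos: [0.4972, 0.3972, 0.2192]
eef_rot: [-2.662, 0.001, -3.06]
ft_force: [-0.5, -0.3, -1.5]
gripper_width: 0.0099
grasp_force: 30.0
```

```bash
python3 -c "
from tr import *
print(o['ft_force'])
go([.503,.3205,.067])"
```

```text
j [ 0.7026  0.2194  1.6564 -0.3849  1.5599 -0.8876] tcp [0.4972 0.3972 0.2192] grasp [0.5036 0.3205 0.071 ] 
R [[-0.9966812121506791, -0.0719247101560318, 0.038123449671083914], [-0.08140105753916374, 0.8843639698384081, -0.4596457730504621], [-0.0006551162939548612, -0.4612235953641379, -0.88728370091083]] 21.05 lean 27.466122141140087 az -85.2586868117555
lip est [0.5168 0.1591 0.0289]
[-0.4873 -0.2605 -1.4611]
roll units 0.0 tool units after roll [0.0111 0.0385 0.0705] before roll [0.0111 0.0385 0.0705] tcp tgt [0.4966 0.3973 0.2152]
```

>>> play_rows(
  steps=[
    {"x": 0,"y": 0.02,"z": 0.03,"roll": 0},
    {"x": 0,"y": 0.02,"z": 0.04,"roll": 0},
    {"x": 0,"y": 0.01,"z": 0.02,"roll": 0},
    {"x": 0,"y": 0,"z": 0,"roll": 0},
  ],
)

```text
time_s: 21.55
tcp_pos: [0.4971, 0.3973, 0.214]
eef_rot: [-2.662, 0.0, -3.06]
ft_force: [1.2, -0.3, 0.5]
gripper_width: 0.0099
grasp_force: 30.0
```

>>> play_rows(
  steps=[
    {"x": 0,"y": 0,"z": 0,"roll": 0},
    {"x": 0,"y": 0,"z": 0,"roll": 0},
    {"x": 0,"y": 0,"z": 0,"roll": 0},
    {"x": 0,"y": 0,"z": 0,"roll": 0},
  ],
  hand=0.4,
)

```text
time_s: 22.05
tcp_pos: [0.4971, 0.3973, 0.2139]
eef_rot: [-2.662, 0.0, -3.06]
ft_force: [-0.8, -0.8, -0.6]
gripper_width: 0.0369
grasp_force: 0.0
```

>>> play_rows(
  steps=[
    {"x": 0,"y": 0,"z": -0.4,"roll": 0},
    {"x": 0,"y": 0,"z": -0.9,"roll": 0},
    {"x": 0,"y": 0,"z": -1,"roll": 0},
    {"x": 0,"y": 0,"z": -1,"roll": 0},
    {"x": 0,"y": 0,"z": -0.7,"roll": 0},
  ],
)

```text
time_s: 22.68
tcp_pos: [0.4889, 0.4905, 0.3952]
eef_rot: [-2.664, 0.002, -3.06]
ft_force: [0.6, -0.2, -0.0]
gripper_width: 0.0371
grasp_force: 0.0
```

Run:
```python
from tr import *
c=cam('scene'); cv2.imwrite('pics/s6.png',cv2.resize(c['pixels'][190:340,230:430],(800,600)))
W=c['W'];S=cv2.cvtColor(c['pixels'],cv2.COLOR_BGR2HSV);x,y,z=W[...,0],W[...,1],W[...,2]
m=c['ok']&(S[...,1]<60)&(S[...,2]>120)&(z>.024)&(z<.05)&(abs(x-.51)<.08)&(abs(y-.235)<.1)
p=W[m];print(cv2.minAreaRect((p[:,:2]*1000).astype(np.float32)),[np.median(p[abs(p[:,1]-q)<.015,2]) for q in(.19,.22,.25,.28,.3)])
# rod
H=S[...,0];o_=c['ok']&(abs(x-.66)<.08)&(abs(y+.24)<.08)&(H<15)&(S[...,1]>150)&(z>.12);q=W[o_]
for lo in np.arange(.155,.24,.015):
    k=q[(q[:,2]>lo)&(q[:,2]<lo+.015)]
    if len(k)>4: print(lo,k.min(0),k.max(0))
top=q[q[:,2]>.229]; print('top',top.mean(0),len(top))
```

```text
j [ 0.8081  0.2371  1.3411 -0.3698  1.8722 -0.8996] tcp [0.4889 0.4905 0.3952] grasp [0.4956 0.414  0.2469] 
R [[-0.9966305003453322, -0.07170948206751802, 0.039817031067377856], [-0.08198660108814403, 0.8852507969539578, -0.45783099909726055], [-0.0024172346650178783, -0.4595528007465416, -0.8881471613998342]] 22.675 lean 27.358664432758037 az -85.02955876511459
lip est [0.5089 0.2527 0.2044]
((513.825927734375, 229.28982543945312), (97.1664047241211, 142.28297424316406), 4.744155406951904) [np.float64(0.031203642453542384), np.float64(0.030064627254785432), np.float64(0.030093307228667824), np.float64(0.030764525054746757), np.float64(0.031391665945194325)]
0.155 [ 0.6468 -0.25    0.1565] [ 0.6663 -0.2336  0.1698]
0.16999999999999998 [ 0.6449 -0.2509  0.1702] [ 0.6663 -0.2349  0.1848]
0.18499999999999997 [ 0.6455 -0.2501  0.1852] [ 0.6663 -0.2342  0.1994]
0.19999999999999996 [ 0.6457 -0.2494  0.2003] [ 0.6667 -0.234   0.2147]
0.21499999999999994 [ 0.645  -0.2509  0.2151] [ 0.6665 -0.2351  0.2299]
0.22999999999999993 [ 0.6465 -0.2539  0.23  ] [ 0.6654 -0.2375  0.2325]
top [ 0.6558 -0.2448  0.2309] 38
```

View pics/s6.png

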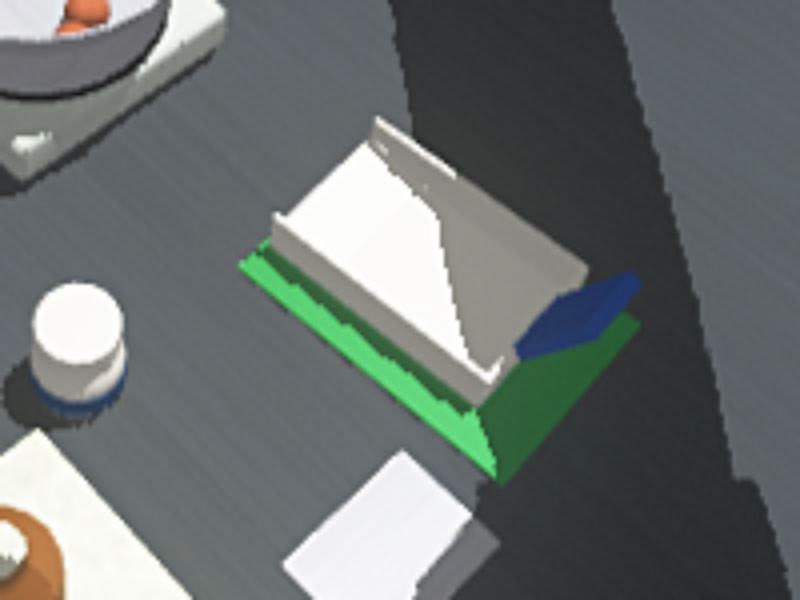

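The empty tray sits flat inside the green mat: walls around (430,260), heights level. Now I'll go to the rod.

Run:
```python
from g import *
go([.656,-.245,.169],0,.13)
```

```text
j [ 0.8094  0.2365  1.3354 -0.3698  1.8747 -0.8998] tcp [0.4887 0.4916 0.399 ] grasp [0.4958 0.4156 0.2505] 
R [[-0.9965708908844697, -0.07103084988845354, 0.04243910703418088], [-0.08257445454997348, 0.8865110569766548, -0.4552797000898558], [-0.005283833599674367, -0.4572228824350972, -0.8893364475159176]] 22.725 lean 27.210016739505853 az -84.67453646704696
roll units 0.0 tool units after roll [ -2.0942 -11.1949   5.0002] before roll [ -2.0942 -11.1949   5.0002] tcp tgt [ 0.6434 -0.1098  0.4331]
```

>>> play_rows(
  steps=[
    {"x": -0.1,"y": -0.4,"z": 0.1,"roll": 0.5},
    {"x": -0.15,"y": -0.8,"z": 0.35,"roll": 0},
    {"x": -0.15,"y": -0.8,"z": 0.36,"roll": 0},
    {"x": -0.15,"y": -0.8,"z": 0.36,"roll": 0},
    {"x": -0.15,"y": -0.8,"z": 0.36,"roll": 0},
    {"x": -0.15,"y": -0.8,"z": 0.36,"roll": 0},
    {"x": -0.15,"y": -0.8,"z": 0.36,"roll": 0},
    {"x": -0.15,"y": -0.8,"z": 0.36,"roll": 0},
    {"x": -0.15,"y": -0.8,"z": 0.36,"roll": 0},
    {"x": -0.15,"y": -0.8,"z": 0.36,"roll": 0},
    {"x": -0.15,"y": -0.8,"z": 0.36,"roll": 0},
    {"x": -0.15,"y": -0.8,"z": 0.36,"roll": 0},
    {"x": -0.15,"y": -0.8,"z": 0.36,"roll": 0},
    {"x": -0.15,"y": -0.8,"z": 0.36,"roll": 0},
  ],
  hand=0.5,
)

```text
time_s: 24.48
tcp_pos: [0.6081, -0.0986, 0.4315]
eef_rot: [-2.662, 0.029, -3.115]
ft_force: [0.5, 0.3, 0.2]
gripper_width: 0.0464
grasp_force: 0.0
```

>>> play_rows(
  steps=[
    {"x": 0,"y": 0,"z": 0,"roll": 1},
    {"x": 0,"y": 0,"z": 0,"roll": 1},
    {"x": 0,"y": 0,"z": 0,"roll": 1},
    {"x": 0,"y": 0,"z": 0,"roll": 1},
    {"x": 0,"y": 0,"z": 0,"roll": 1},
    {"x": 0,"y": 0,"z": 0,"roll": 1},
    {"x": 0,"y": 0,"z": 0,"roll": 1},
    {"x": 0,"y": 0,"z": 0,"roll": 1},
    {"x": 0,"y": 0,"z": 0,"roll": 1},
    {"x": 0,"y": 0,"z": 0,"roll": 1},
    {"x": 0,"y": 0,"z": 0,"roll": 1},
    {"x": 0,"y": 0,"z": 0,"roll": 1},
    {"x": 0,"y": 0,"z": 0,"roll": 0.5},
  ],
)

```text
time_s: 26.1
tcp_pos: [0.6081, -0.0971, 0.4313]
eef_rot: [-3.138, 0.48, 1.659]
ft_force: [0.7, -0.6, 0.5]
gripper_width: 0.0464
grasp_force: 0.0
```

Run:
```python
from g import *
r=np.arctan2(-R[2,1],-R[2,0]) ; print('R2',R[2])
go([.656,-.245,.169],0,.13)
```

```text
j [-0.1143 -0.0385  1.579  -0.4709  1.5083 -0.1936] tcp [ 0.6081 -0.0971  0.4313] grasp [ 0.6143 -0.1739  0.2831] 
R [[-0.07783124533366013, 0.9962715807968942, 0.03721873918161925], [0.8836782792400172, 0.08622304338427557, -0.46008508516246843], [-0.4615788080590508, -0.0029196037421416743, -0.8870944030173874]] 26.1 lean 27.489628486986398 az -85.3751094311086
R2 [-0.4616 -0.0029 -0.8871]
roll units 0.0 tool units after roll [-0.2672  0.7151  0.1099] before roll [-0.2672  0.7151  0.1099] tcp tgt [ 0.6449 -0.1084  0.4325]
```

>>> play_rows(
  steps=[
    {"x": -0.13,"y": 0.36,"z": 0.05,"roll": 0},
    {"x": -0.14,"y": 0.36,"z": 0.06,"roll": 0},
    {"x": 0,"y": 0,"z": 0.4,"roll": 0},
    {"x": 0,"y": 0,"z": 0.6,"roll": 0},
    {"x": 0,"y": 0,"z": 0.6,"roll": 0},
    {"x": 0,"y": 0,"z": 0.5,"roll": 0},
    {"x": 0,"y": 0,"z": 0.4,"roll": 0},
    {"x": 0,"y": 0,"z": 0.1,"roll": 0},
    {"x": 0,"y": 0,"z": 0,"roll": 0},
  ],
)

```text
time_s: 27.22
tcp_pos: [0.6507, -0.1675, 0.3172]
eef_rot: [-3.137, 0.48, 1.664]
ft_force: [0.0, -0.4, 0.6]
gripper_width: 0.0463
grasp_force: 0.0
```

Run:
```python
from g import *
go([.656,-.245,.169])
c=cam('scene');a=cv2.resize(c['pixels'][60:200,100:240],(400,400));c=cam('top');b=cv2.resize(c['pixels'][100:240,290:430],(400,400)); cv2.imwrite('pics/s7.png',np.hstack([a,b]))
```

```text
j [-0.2135  0.1194  1.6023 -0.4757  1.3013 -0.2041] tcp [ 0.6507 -0.1675  0.3172] grasp [ 0.657  -0.2443  0.169 ] 
R [[-0.08246392954652836, 0.9958748278166757, 0.03785535160122053], [0.8833377485252393, 0.09062674932195537, -0.4598926117450649], [-0.46142618299583604, -0.0044854908808604765, -0.8871672660876591]] 27.225 lean 27.480582802345022 az -85.29439469126804
roll units 0.0 tool units after roll [-0.011  -0.0218  0.0059] before roll [-0.011  -0.0218  0.0059] tcp tgt [ 0.6497 -0.1682  0.3172]
```

View pics/s7.png

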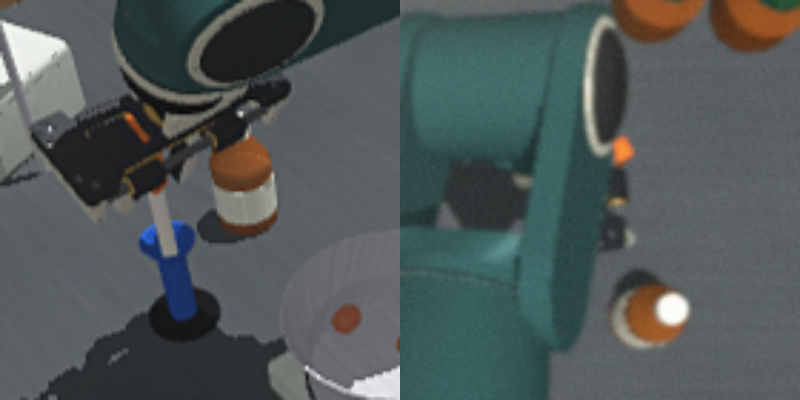

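The rod is between the open fingers in the left crop at about (160,200), with the orange grip above it. I close and lift.

>>> play_rows(
  steps=[
    {"x": 0,"y": 0,"z": 0,"roll": 0},
    {"x": 0,"y": 0,"z": 0,"roll": 0},
    {"x": 0,"y": 0,"z": 0,"roll": 0},
    {"x": 0,"y": 0,"z": 0,"roll": 0},
    {"x": 0,"y": 0,"z": 0,"roll": 0},
  ],
  hand=0,
)

```text
time_s: 27.95
tcp_pos: [0.6509, -0.1674, 0.3171]
eef_rot: [-3.137, 0.48, 1.664]
ft_force: [0.2, -0.5, 1.4]
gripper_width: 0.0213
grasp_force: 29.8
```

>>> play_rows(
  steps=[
    {"x": -0.09,"y": 0,"z": -0.18,"roll": 0},
    {"x": -0.14,"y": 0,"z": -0.27,"roll": 0},
    {"x": -0.18,"y": 0,"z": -0.36,"roll": 0},
    {"x": -0.23,"y": 0,"z": -0.44,"roll": 0},
    {"x": -0.23,"y": 0,"z": -0.44,"roll": 0},
    {"x": -0.18,"y": 0,"z": -0.36,"roll": 0},
    {"x": -0.14,"y": 0,"z": -0.27,"roll": 0},
    {"x": 0,"y": 0,"z": 0,"roll": 0},
  ],
)

```text
time_s: 28.95
tcp_pos: [0.6514, -0.1667, 0.4485]
eef_rot: [-3.138, 0.48, 1.663]
ft_force: [-0.0, 0.2, 0.4]
gripper_width: 0.0211
grasp_force: 29.8
```

```bash
cat > rod.py <<'E'
from g import *
def rodpose(verb=1):
    g=o['tcp_pos']+.167*R[:,2]
    for n in('scene','top'):
        c=cam(n); W=c['W']; hsv=cv2.cvtColor(c['pixels'],cv2.COLOR_BGR2HSV).astype(int)
        d=W-g; m=c['ok']&(np.hypot(d[...,0],d[...,1])<.07)&(d[...,2]<-.025)&(d[...,2]>-.165)&(hsv[...,1]<70)&(hsv[...,2]>60)&(hsv[...,2]<256)
        p=W[m]; print(n,'white px',len(p))
        for lo in np.arange(-.165,-.03,.03):
            k=d[m]; k=k[(k[:,2]>=lo)&(k[:,2]<lo+.03)]
            if len(k)>6: print('  dz',round(lo+.015,3),'mean rel grip',np.median(k,0),len(k))
    return c
E
python3 - <<'E'
from rod import *
rodpose()
go([.541,-.038,.30])
E
```

```text
j [-0.212   0.07    1.4416 -0.459   1.4884 -0.2984] tcp [ 0.6514 -0.1667  0.4485] grasp [ 0.6579 -0.2435  0.3004] 
R [[-0.08206879760148984, 0.9958563819953431, 0.03917625427974314], [0.8831831173319517, 0.09088487505806257, -0.46013858862900925], [-0.461792479063986, -0.0031632143186566264, -0.8869823562817427]] 28.95 lean 27.50353332809016 az -85.13356652500501
scene white px 297
  dz -0.15 mean rel grip [ 0.0002  0.0025 -0.1434] 37
  dz -0.12 mean rel grip [ 0.0004  0.0027 -0.1207] 63
  dz -0.09 mean rel grip [ 0.0015  0.0026 -0.0896] 69
  dz -0.06 mean rel grip [ 0.0017  0.0023 -0.0602] 75
  dz -0.03 mean rel grip [ 0.0022  0.0018 -0.035 ] 53
top white px 0
roll units 0.0 tool units after roll [ 3.8256 -1.9556 -1.9753] before roll [ 3.8256 -1.9556 -1.9753] tcp tgt [0.5345 0.0388 0.4481]
```

Run:
```python
from g import *
g=o['tcp_pos']+.167*R[:,2]
for n in('scene','top'):
    c=cam(n); W=c['W']; hsv=cv2.cvtColor(c['pixels'],cv2.COLOR_BGR2HSV).astype(int); d=W-g
    m=c['ok']&(np.hypot(d[...,0],d[...,1])<.03)&(abs(d[...,2])<.09)&(hsv[...,0]<18)&(hsv[...,1]>140)
    p=d[m]; print(n,len(p))
    if len(p)>5:
        print(p.min(0),p.max(0),cv2.minAreaRect((p[:,:2]*1000).astype(np.float32)))
        t=p[p[:,2]>p[:,2].max()-.004]; print(len(t),cv2.minAreaRect((t[:,:2]*1000).astype(np.float32)))
        s=p[p[:,2]<p[:,2].max()-.008]; print((s[np.argsort(s[:,2])]*1000).round(0)[::max(1,len(s)//25)].tolist())
```

```text
j [-0.212   0.0709  1.4438 -0.4589  1.4878 -0.2981] tcp [ 0.6514 -0.1666  0.4465] grasp [ 0.6576 -0.2434  0.2983] 
R [[-0.08318722553419064, 0.9958449347109721, 0.03705066151128103], [0.883493289699238, 0.09089930552906458, -0.45953990393735383], [-0.46099836503434843, -0.005493838806662321, -0.8873839784280672]] 29.05 lean 27.453662512302667 az -85.39046657003587
scene 47
[-0.0102 -0.0033 -0.0158] [0.0072 0.0097 0.0053] ((-2.2410335540771484, 3.370363712310791), (19.535737991333008, 7.449690818786621), 19.127199172973633)
8 ((-1.6597590446472168, 5.66362190246582), (15.448803901672363, 1.8184616565704346), 19.586631774902344)
[[-10.0, -3.0, -16.0], [5.0, 7.0, -12.0], [6.0, 2.0, -11.0], [2.0, 7.0, -11.0], [-8.0, 2.0, -10.0], [-1.0, 6.0, -10.0], [6.0, 6.0, -9.0], [-6.0, 2.0, -9.0], [1.0, 7.0, -8.0], [-4.0, 7.0, -8.0], [5.0, 10.0, -8.0], [-2.0, 6.0, -7.0], [-9.0, 3.0, -7.0], [4.0, 7.0, -7.0], [-3.0, 4.0, -7.0], [7.0, 5.0, -7.0], [6.0, 7.0, -6.0], [-10.0, 2.0, -6.0], [1.0, 7.0, -6.0], [-6.0, 4.0, -5.0], [-1.0, 5.0, -5.0], [3.0, 7.0, -5.0], [-4.0, 4.0, -5.0], [5.0, 7.0, -4.0], [-7.0, 3.0, -4.0], [7.0, 6.0, -4.0], [2.0, 7.0, -3.0], [-1.0, 5.0, -3.0]]
top 27
[-0.013  -0.0127  0.0546] [0.0079 0.0021 0.0813] ((-4.206784248352051, -6.775983810424805), (10.167586326599121, 22.81804847717285), 68.71060943603516)
1 ((-12.991419792175293, 2.1032564640045166), (0.0, 0.0), 0.0)
[[-5.0, -11.0, 55.0], [-4.0, -12.0, 59.0], [7.0, -6.0, 60.0], [-6.0, -7.0, 60.0], [-3.0, -5.0, 62.0], [-3.0, -3.0, 62.0], [2.0, -11.0, 62.0], [-3.0, -9.0, 62.0], [4.0, -7.0, 62.0], [1.0, -5.0, 62.0], [8.0, -7.0, 62.0], [-5.0, -6.0, 63.0], [-5.0, -4.0, 63.0], [1.0, -7.0, 63.0], [-1.0, -9.0, 63.0], [-3.0, -13.0, 63.0], [6.0, -7.0, 63.0], [-3.0, -11.0, 63.0], [-1.0, -6.0, 63.0], [-5.0, -8.0, 63.0], [5.0, -8.0, 64.0], [3.0, -4.0, 64.0], [1.0, -8.0, 64.0], [3.0, -8.0, 64.0], [-4.0, -6.0, 65.0], [-2.0, -10.0, 66.0]]
```

>>> play_rows(
  steps=[
    {"x": 0.2,"y": -0.12,"z": -0.1,"roll": 0},
    {"x": 0.45,"y": -0.27,"z": -0.23,"roll": 0},
    {"x": 0.6,"y": -0.36,"z": -0.31,"roll": 0},
    {"x": 0.65,"y": -0.39,"z": -0.34,"roll": 0},
    {"x": 0.6,"y": -0.36,"z": -0.31,"roll": 0},
    {"x": 0.5,"y": -0.3,"z": -0.26,"roll": 0},
    {"x": 0.3,"y": -0.18,"z": -0.15,"roll": 0},
    {"x": 0.19,"y": -0.11,"z": -0.1,"roll": 0},
    {"x": 0,"y": 0,"z": 0,"roll": 0},
  ],
)

```text
time_s: 30.28
tcp_pos: [0.5294, 0.0197, 0.4472]
eef_rot: [-3.137, 0.48, 1.665]
ft_force: [-1.1, -0.6, -1.0]
gripper_width: 0.0209
grasp_force: 29.8
```

Run:
```python
from rod import *
rodpose()
go([.5355,-.057,.210])
from pel import *; pel()
```

```text
j [ 0.0903 -0.2084  1.708  -0.4807  1.6373 -0.0362] tcp [0.5294 0.0197 0.4472] grasp [ 0.5358 -0.0571  0.299 ] 
R [[-0.08324184575388188, 0.9957927369263786, 0.03830953145313756], [0.8832796683329003, 0.09152662320466992, -0.45982595050135194], [-0.4613976838099736, -0.004438730609349517, -0.8871823234518197]] 30.275 lean 27.478713143119958 az -85.23750885129304
scene white px 289
  dz -0.15 mean rel grip [ 0.0017  0.0022 -0.1436] 39
  dz -0.12 mean rel grip [ 0.0023  0.002  -0.1202] 57
  dz -0.09 mean rel grip [ 0.0024  0.002  -0.0888] 67
  dz -0.06 mean rel grip [ 0.0032  0.0015 -0.0606] 75
  dz -0.03 mean rel grip [ 0.004   0.0018 -0.0352] 51
top white px 0
roll units 0.0 tool units after roll [0.8243 0.0023 1.5781] before roll [0.8243 0.0023 1.5781] tcp tgt [0.5291 0.0198 0.3582]
scene area 76 rel pan mm [-54.  -7.  17.] ztop 23.0
scene area 79 rel pan mm [ 12. -57.  16.] ztop 21.0
scene area 76 rel pan mm [-11.   3.  16.] ztop 22.0
scene area 76 rel pan mm [-46.  29.  16.] ztop 22.0
scene area 92 rel pan mm [ 4. 45. 19.] ztop 23.0
top area 26 rel pan mm [  6. -64.  19.] ztop 22.0
```

>>> play_rows(
  steps=[
    {"x": 0.1,"y": 0,"z": 0.19,"roll": 0},
    {"x": 0.16,"y": 0,"z": 0.31,"roll": 0},
    {"x": 0.18,"y": 0,"z": 0.35,"roll": 0},
    {"x": 0.17,"y": 0,"z": 0.32,"roll": 0},
    {"x": 0.11,"y": 0,"z": 0.21,"roll": 0},
    {"x": 0.07,"y": 0,"z": 0.13,"roll": 0},
    {"x": 0.04,"y": 0,"z": 0.07,"roll": 0},
    {"x": 0,"y": 0,"z": 0,"roll": 0},
  ],
)

```text
time_s: 31.48
tcp_pos: [0.5291, 0.0198, 0.358]
eef_rot: [-3.137, 0.48, 1.664]
ft_force: [-0.1, -0.6, -1.3]
gripper_width: 0.0211
grasp_force: 29.8
```

Run:
```python
from g import *
print(o['ft_force'])
al=np.r_[-34,-24,-14,-5,np.arange(6,385,12)]; r=np.interp(al,[-34,0,400],[40,26,26])
P=np.c_[-r*np.cos(np.radians(al)),r*np.sin(np.radians(al)),0*r]/1000
U=(P-P[0])@R/.05; U=np.diff(np.round(U,2),axis=0)
print(len(U)); print('['+', '.join('{"x": %.2f, "y": %.2f, "z": %.2f, "roll": 0}'%tuple(u+0.0) for u in U)+']')
```

```text
j [ 0.0905 -0.1819  1.8292 -0.4806  1.5066  0.0327] tcp [0.5291 0.0198 0.358 ] grasp [ 0.5354 -0.057   0.2099] 
R [[-0.08273513625787185, 0.9958434120411602, 0.03808931507143892], [0.883345123888145, 0.09097565831255208, -0.4598095493762996], [-0.46136351105330087, -0.0043963949797239665, -0.8872003056693303]] 31.475 lean 27.47648015380211 az -85.26459230948993
[-0.0738 -0.6122 -1.2768]
35
[{"x": 0.14, "y": 0.02, "z": -0.07, "roll": 0}, {"x": 0.12, "y": 0.05, "z": -0.06, "roll": 0}, {"x": 0.08, "y": 0.07, "z": -0.05, "roll": 0}, {"x": 0.09, "y": 0.05, "z": -0.05, "roll": 0}, {"x": 0.09, "y": 0.03, "z": -0.04, "roll": 0}, {"x": 0.09, "y": 0.06, "z": -0.05, "roll": 0}, {"x": 0.07, "y": 0.07, "z": -0.04, "roll": 0}, {"x": 0.06, "y": 0.09, "z": -0.03, "roll": 0}, {"x": 0.04, "y": 0.09, "z": -0.02, "roll": 0}, {"x": 0.02, "y": 0.11, "z": -0.01, "roll": 0}, {"x": 0.00, "y": 0.11, "z": 0.00, "roll": 0}, {"x": -0.02, "y": 0.11, "z": 0.01, "roll": 0}, {"x": -0.04, "y": 0.10, "z": 0.02, "roll": 0}, {"x": -0.05, "y": 0.08, "z": 0.03, "roll": 0}, {"x": -0.07, "y": 0.08, "z": 0.03, "roll": 0}, {"
[... 251 characters left out ...]
: -0.05, "z": 0.05, "roll": 0}, {"x": -0.07, "y": -0.08, "z": 0.03, "roll": 0}, {"x": -0.06, "y": -0.08, "z": 0.03, "roll": 0}, {"x": -0.04, "y": -0.10, "z": 0.03, "roll": 0}, {"x": -0.02, "y": -0.11, "z": 0.01, "roll": 0}, {"x": 0.00, "y": -0.11, "z": 0.00, "roll": 0}, {"x": 0.02, "y": -0.10, "z": -0.01, "roll": 0}, {"x": 0.04, "y": -0.10, "z": -0.02, "roll": 0}, {"x": 0.05, "y": -0.09, "z": -0.03, "roll": 0}, {"x": 0.07, "y": -0.08, "z": -0.04, "roll": 0}, {"x": 0.09, "y": -0.05, "z": -0.04, "roll": 0}, {"x": 0.09, "y": -0.04, "z": -0.05, "roll": 0}, {"x": 0.10, "y": -0.01, "z": -0.05, "roll": 0}, {"x": 0.09, "y": 0.01, "z": -0.05, "roll": 0}, {"x": 0.09, "y": 0.03, "z": -0.04, "roll": 0}]
```

>>> play_rows(
  steps=[
    {"x": 0.14,"y": 0.02,"z": -0.07,"roll": 0},
    {"x": 0.12,"y": 0.05,"z": -0.06,"roll": 0},
    {"x": 0.08,"y": 0.07,"z": -0.05,"roll": 0},
    {"x": 0.09,"y": 0.05,"z": -0.05,"roll": 0},
    {"x": 0.09,"y": 0.03,"z": -0.04,"roll": 0},
    {"x": 0.09,"y": 0.06,"z": -0.05,"roll": 0},
    {"x": 0.07,"y": 0.07,"z": -0.04,"roll": 0},
    {"x": 0.06,"y": 0.09,"z": -0.03,"roll": 0},
    {"x": 0.04,"y": 0.09,"z": -0.02,"roll": 0},
    {"x": 0.02,"y": 0.11,"z": -0.01,"roll": 0},
    {"x": 0,"y": 0.11,"z": 0,"roll": 0},
    {"x": -0.02,"y": 0.11,"z": 0.01,"roll": 0},
    {"x": -0.04,"y": 0.1,"z": 0.02,"roll": 0},
    {"x": -0.05,"y": 0.08,"z": 0.03,"roll": 0},
    {"x": -0.07,"y": 0.08,"z": 0.03,"roll": 0},
    {"x": -0.09,"y": 0.05,"z": 0.05,"roll": 0},
    {"x": -0.09,"y": 0.04,"z": 0.04,"roll": 0},
    {"x": -0.09,"y": 0.01,"z": 0.05,"roll": 0},
  ],
)

```text
time_s: 33.72
tcp_pos: [0.5881, 0.0447, 0.358]
eef_rot: [-3.136, 0.48, 1.664]
ft_force: [-0.1, -0.6, -1.2]
gripper_width: 0.0212
grasp_force: 29.8
```

Run:
```python
from rod import *
print(o['ft_force'],'tip rel pan',(o['tcp_pos']+.167*R[:,2]-[.5685,-.035,.206])*1000)
rodpose()
```

```text
j [ 0.1235 -0.0422  1.7013 -0.48    1.5116  0.0674] tcp [0.5881 0.0447 0.358 ] grasp [ 0.5944 -0.0321  0.2099] 
R [[-0.08273265687234524, 0.995852827485027, 0.03784776713255572], [0.8833404377194639, 0.09086187815311395, -0.45984104882891313], [-0.46137292787551915, -0.004611408523005733, -0.8871943171228078]] 33.725 lean 27.477223815955977 az -85.29480806992704
[-0.1259 -0.6106 -1.1657] tip rel pan [25.8749  2.9079  3.853 ]
scene white px 1745
  dz -0.15 mean rel grip [-0.0002 -0.0029 -0.1604] 1240
  dz -0.12 mean rel grip [ 0.0318  0.0056 -0.1233] 272
  dz -0.09 mean rel grip [ 0.047   0.0033 -0.0957] 136
  dz -0.06 mean rel grip [ 0.0027  0.0024 -0.0586] 64
  dz -0.03 mean rel grip [ 0.003   0.0027 -0.0356] 33
top white px 777
  dz -0.15 mean rel grip [-0.0117 -0.0348 -0.1606] 592
  dz -0.12 mean rel grip [ 0.0434 -0.0413 -0.1162] 130
  dz -0.09 mean rel grip [ 0.059  -0.0253 -0.0991] 55
```

Tracking well at (26, 3), with the rod steady and no notable force. I continue the turn.

>>> play_rows(
  steps=[
    {"x": -0.1,"y": -0.01,"z": 0.05,"roll": 0},
    {"x": -0.09,"y": -0.03,"z": 0.05,"roll": 0},
    {"x": -0.09,"y": -0.05,"z": 0.05,"roll": 0},
    {"x": -0.07,"y": -0.08,"z": 0.03,"roll": 0},
    {"x": -0.06,"y": -0.08,"z": 0.03,"roll": 0},
    {"x": -0.04,"y": -0.1,"z": 0.03,"roll": 0},
    {"x": -0.02,"y": -0.11,"z": 0.01,"roll": 0},
    {"x": 0,"y": -0.11,"z": 0,"roll": 0},
    {"x": 0.02,"y": -0.1,"z": -0.01,"roll": 0},
    {"x": 0.04,"y": -0.1,"z": -0.02,"roll": 0},
    {"x": 0.05,"y": -0.09,"z": -0.03,"roll": 0},
    {"x": 0.07,"y": -0.08,"z": -0.04,"roll": 0},
    {"x": 0.09,"y": -0.05,"z": -0.04,"roll": 0},
    {"x": 0.09,"y": -0.04,"z": -0.05,"roll": 0},
    {"x": 0.1,"y": -0.01,"z": -0.05,"roll": 0},
    {"x": 0.09,"y": 0.01,"z": -0.05,"roll": 0},
    {"x": 0.09,"y": 0.03,"z": -0.04,"roll": 0},
    {"x": 0.09,"y": 0.05,"z": -0.04,"roll": 0},
    {"x": 0,"y": 0,"z": 0,"roll": 0},
  ],
)

```text
time_s: 36.2
tcp_pos: [0.5395, 0.0554, 0.3574]
eef_rot: [-3.136, 0.48, 1.665]
ft_force: [-0.0, 0.7, -0.9]
gripper_width: 0.0214
grasp_force: 29.8
```

Run:
```python
from rod import *
print(o['ft_force'],'tip rel pan',(o['tcp_pos']+.167*R[:,2]-[.5685,-.035,.206])*1000)
from pel import *; pel()
```

```text
j [ 0.1539 -0.1442  1.797  -0.4786  1.531   0.091 ] tcp [0.5395 0.0554 0.3574] grasp [ 0.5459 -0.0214  0.2092] 
R [[-0.08324167878938178, 0.9958090241981082, 0.037884168697976145], [0.8833120713818517, 0.09133038712055412, -0.4598027239365945], [-0.46133567763985883, -0.004811207127223965, -0.8872126266135706]] 36.2 lean 27.474950071418405 az -85.28991222517226
[-0.0033  0.749  -0.8948] tip rel pan [-22.6326  13.5751   3.2371]
scene area 50 rel pan mm [-56.  -4.  17.] ztop 22.0
scene area 79 rel pan mm [ 12. -57.  17.] ztop 22.0
scene area 80 rel pan mm [-46.  29.  16.] ztop 22.0
scene area 57 rel pan mm [ 6. 50. 21.] ztop 23.0
scene area 46 rel pan mm [38. 31. 20.] ztop 23.0
top area 46 rel pan mm [  7. -60.  20.] ztop 23.0
top area 19 rel pan mm [-53.  32.  20.] ztop 23.0
top area 53 rel pan mm [-60. -10.  19.] ztop 23.0
```

>>> play_rows(
  steps=[
    {"x": -0.06,"y": 0,"z": -0.11,"roll": 0},
    {"x": -0.14,"y": 0,"z": -0.27,"roll": 0},
    {"x": -0.2,"y": 0,"z": -0.4,"roll": 0},
    {"x": -0.2,"y": 0,"z": -0.4,"roll": 0},
    {"x": -0.16,"y": 0,"z": -0.3,"roll": 0},
    {"x": -0.07,"y": 0,"z": -0.13,"roll": 0},
    {"x": 0,"y": 0,"z": 0,"roll": 0},
  ],
)

```text
time_s: 37.17
tcp_pos: [0.5398, 0.0554, 0.4483]
eef_rot: [-3.137, 0.479, 1.664]
ft_force: [-0.3, 0.8, -1.4]
gripper_width: 0.0212
grasp_force: 29.8
```

Run:
```python
from rod import *
rodpose()
go([.657,-.244,.30])
from pel import *; pel()
```

```text
j [ 0.1539 -0.1721  1.6749 -0.4804  1.6639  0.0223] tcp [0.5398 0.0554 0.4483] grasp [ 0.5461 -0.0214  0.3001] 
R [[-0.08273599205329005, 0.9958427637452804, 0.03810440283116684], [0.8833708265207979, 0.09098362868627377, -0.4597585911791543], [-0.4613141429339885, -0.0043782653231810575, -0.8872260660743909]] 37.175 lean 27.4732809959099 az -85.26220240288886
scene white px 297
  dz -0.15 mean rel grip [ 0.0018  0.0019 -0.1438] 36
  dz -0.12 mean rel grip [ 0.0027  0.0022 -0.119 ] 60
  dz -0.09 mean rel grip [ 0.0034  0.0019 -0.0892] 67
  dz -0.06 mean rel grip [ 0.0037  0.0021 -0.06  ] 79
  dz -0.03 mean rel grip [ 0.0037  0.0025 -0.0348] 55
top white px 0
roll units 0.0 tool units after roll [-4.1154  1.8033  2.1337] before roll [-4.1154  1.8033  2.1337] tcp tgt [ 0.6506 -0.1672  0.4482]
scene area 77 rel pan mm [-54.  -7.  16.] ztop 22.0
scene area 79 rel pan mm [ 12. -57.  17.] ztop 22.0
scene area 78 rel pan mm [-46.  29.  16.] ztop 22.0
scene area 54 rel pan mm [ 5. 49. 19.] ztop 23.0
scene area 44 rel pan mm [38. 31. 21.] ztop 22.0
top area 46 rel pan mm [  7. -60.  19.] ztop 23.0
top area 23 rel pan mm [-54.  31.  20.] ztop 24.0
top area 52 rel pan mm [-60. -10.  19.] ztop 24.0
```

>>> play_rows(
  steps=[
    {"x": -0.2,"y": 0.09,"z": 0.1,"roll": 0},
    {"x": -0.45,"y": 0.2,"z": 0.23,"roll": 0},
    {"x": -0.65,"y": 0.28,"z": 0.34,"roll": 0},
    {"x": -0.75,"y": 0.33,"z": 0.39,"roll": 0},
    {"x": -0.75,"y": 0.33,"z": 0.39,"roll": 0},
    {"x": -0.6,"y": 0.26,"z": 0.31,"roll": 0},
    {"x": -0.45,"y": 0.2,"z": 0.23,"roll": 0},
    {"x": -0.26,"y": 0.11,"z": 0.14,"roll": 0},
    {"x": 0,"y": 0,"z": 0,"roll": 0},
  ],
)

```text
time_s: 38.5
tcp_pos: [0.6506, -0.1674, 0.4477]
eef_rot: [-3.136, 0.479, 1.664]
ft_force: [-0.1, 0.9, -1.2]
gripper_width: 0.0211
grasp_force: 29.8
```

Run:
```python
from rod import *
rodpose()
go([.657,-.244,.17])
```

```text
j [-0.2134  0.0692  1.4437 -0.4588  1.4886 -0.2993] tcp [ 0.6506 -0.1674  0.4477] grasp [ 0.6568 -0.2441  0.2995] 
R [[-0.08246796663572237, 0.9959015954120021, 0.0371355185071951], [0.8835025723836247, 0.09029972467607678, -0.4596402553246863], [-0.46110979069033814, -0.005096271112644546, -0.8873284560692611]] 38.5 lean 27.460561891147982 az -85.38095933339191
scene white px 297
  dz -0.15 mean rel grip [ 0.      0.0027 -0.1434] 34
  dz -0.12 mean rel grip [ 0.0003  0.0025 -0.119 ] 65
  dz -0.09 mean rel grip [ 0.001   0.003  -0.0889] 69
  dz -0.06 mean rel grip [ 0.0014  0.0026 -0.0596] 74
  dz -0.03 mean rel grip [ 0.0022  0.002  -0.0345] 55
top white px 0
roll units 0.0 tool units after roll [1.196  0.0169 2.2967] before roll [1.196  0.0169 2.2967] tcp tgt [ 0.6508 -0.1672  0.3182]
```

Grip and rod are the same as at the lift-out. I lower into the holder.

>>> play_rows(
  steps=[
    {"x": 0.08,"y": 0,"z": 0.15,"roll": 0},
    {"x": 0.16,"y": 0,"z": 0.3,"roll": 0},
    {"x": 0.18,"y": 0,"z": 0.35,"roll": 0},
    {"x": 0.16,"y": 0,"z": 0.3,"roll": 0},
    {"x": 0.14,"y": 0,"z": 0.28,"roll": 0},
    {"x": 0.13,"y": 0,"z": 0.25,"roll": 0},
    {"x": 0.12,"y": 0,"z": 0.23,"roll": 0},
    {"x": 0.1,"y": 0,"z": 0.2,"roll": 0},
    {"x": 0.07,"y": 0,"z": 0.13,"roll": 0},
    {"x": 0.04,"y": 0,"z": 0.07,"roll": 0},
    {"x": 0,"y": 0,"z": 0,"roll": 0},
  ],
)

```text
time_s: 39.98
tcp_pos: [0.6498, -0.1668, 0.3205]
eef_rot: [-3.136, 0.48, 1.664]
ft_force: [0.6, -0.7, -1.0]
gripper_width: 0.0216
grasp_force: 29.8
```

Run:
```python
from rod import *
print(o['ft_force']); go([.657,-.244,.169])
```

```text
j [-0.2127  0.1153  1.6012 -0.4751  1.3062 -0.2062] tcp [ 0.6498 -0.1668  0.3205] grasp [ 0.6561 -0.2436  0.1723] 
R [[-0.08281370249617896, 0.9958469329450328, 0.03782561067379564], [0.8833393837124346, 0.0909236003261001, -0.45983087335049155], [-0.4613604056065177, -0.0046674455230686085, -0.8872005360068707]] 39.975 lean 27.476451549944642 az -85.29744658704367
[ 0.6237 -0.6534 -0.9649]
roll units 0.0 tool units after roll [0.0214 0.0167 0.0633] before roll [0.0214 0.0167 0.0633] tcp tgt [ 0.6507 -0.1672  0.3172]
```

>>> play_rows(
  steps=[
    {"x": 0.02,"y": 0.01,"z": 0.05,"roll": 0},
    {"x": 0,"y": 0,"z": 0,"roll": 0},
  ],
)

```text
time_s: 40.22
tcp_pos: [0.6503, -0.167, 0.3178]
eef_rot: [-3.136, 0.48, 1.664]
ft_force: [-0.4, 0.1, -0.4]
gripper_width: 0.0214
grasp_force: 29.8
```

>>> play_rows(
  steps=[
    {"x": 0,"y": 0,"z": 0,"roll": 0},
    {"x": 0,"y": 0,"z": 0,"roll": 0},
    {"x": 0,"y": 0,"z": 0,"roll": 0},
    {"x": 0,"y": 0,"z": 0,"roll": 0},
  ],
  hand=0.5,
)

```text
time_s: 40.72
tcp_pos: [0.6503, -0.167, 0.3179]
eef_rot: [-3.137, 0.48, 1.664]
ft_force: [-0.1, 0.2, -0.2]
gripper_width: 0.0463
grasp_force: 0.0
```

>>> play_rows(
  steps=[
    {"x": 0,"y": 0,"z": -0.3,"roll": 0},
    {"x": 0,"y": 0,"z": -0.5,"roll": 0},
    {"x": 0,"y": 0,"z": -0.8,"roll": 0},
    {"x": 0,"y": 0,"z": -1,"roll": 0},
    {"x": 0,"y": 0,"z": -1,"roll": 0},
    {"x": 0.6,"y": -0.6,"z": 0,"roll": 0},
    {"x": 0.8,"y": -0.8,"z": -0.2,"roll": 0},
    {"x": 0.8,"y": -0.8,"z": -0.3,"roll": 0},
    {"x": 0.8,"y": -0.8,"z": -0.4,"roll": 0},
    {"x": 0.8,"y": -0.8,"z": -0.4,"roll": 0},
    {"x": 0.6,"y": -0.6,"z": -0.4,"roll": 0},
    {"x": 0,"y": 0,"z": 0,"roll": 0},
  ],
)

```text
time_s: 42.22
tcp_pos: [0.4009, 0.1307, 0.4542]
eef_rot: [-3.139, 0.478, 1.666]
ft_force: [1.1, -0.3, -0.0]
gripper_width: 0.0464
grasp_force: 0.0
```

Run:
```python
from g import *
from pel import *; pel()
a=cam('scene')['pixels'];b=cam('top')['pixels'];cv2.imwrite('pics/s8.png',np.hstack([cv2.resize(a,(400,300)),cv2.resize(b[110:260,140:340],(400,300))]))
```

```text
j [ 0.3766 -0.4251  1.8638 -0.4732  1.819   0.1902] tcp [0.4009 0.1307 0.4542] grasp [0.4079 0.0542 0.306 ] 
R [[-0.0847518147244381, 0.9955269637172194, 0.0417515797651801], [0.8836574379750436, 0.09445741348767639, -0.45850553905988944], [-0.46039837338146217, -0.0019650824898226893, -0.8877102434006896]] 42.225 lean 27.413087469673872 az -84.79698752495737
scene area 77 rel pan mm [-54.  -7.  16.] ztop 22.0
scene area 79 rel pan mm [ 12. -57.  16.] ztop 23.0
scene area 80 rel pan mm [-46.  29.  16.] ztop 22.0
scene area 54 rel pan mm [ 5. 50. 20.] ztop 24.0
scene area 44 rel pan mm [37. 31. 20.] ztop 23.0
top area 40 rel pan mm [34. 30. 21.] ztop 25.0
top area 87 rel pan mm [12. 52. 20.] ztop 23.0
top area 43 rel pan mm [  7. -60.  20.] ztop 24.0
top area 44 rel pan mm [-52.  27.  20.] ztop 24.0
top area 50 rel pan mm [-60. -10.  20.] ztop 23.0
```

View pics/s8.png

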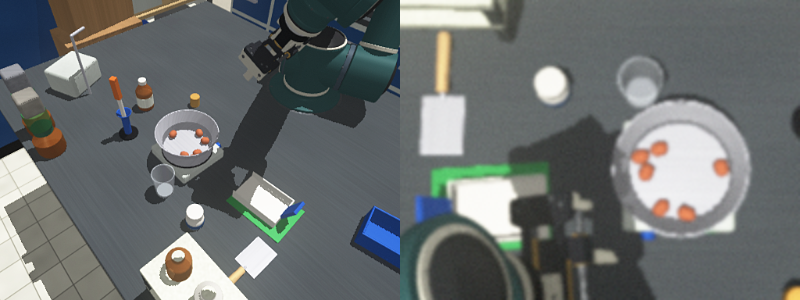

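The six pellets lie in one layer in the pan, around (680,180) in the right-hand view. The rod stands in its holder at (120,110), the tray is on the mat at (265,203), and the bystanders are where they were. Handing in.

```bash
python3 -c "
from bench import manip; print(manip.hand_in())"
```

```text
the job is handed in; nothing more can be done
None
```

Job handed in at about 42 s of the 72 s: all six pellets are in the pan in a single layer after one full clockwise stir, the empty tray is flat on its mat, and the rod is back in its holder, though the hand-in call returned no verdict.

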